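Demagnetise the steel bars and tip them into the bin

ROBOT

A 7-joint arm with a two-finger parallel gripper is mounted at the origin on the work surface. World frame = base frame: x ahead of the robot, y to its left, z up, the work surface at z = 0. Lengths are in m, angles in rad, forces in N, time in s.
With the tool pointing down it reaches from about 0.4 to 0.85 m from the base axis. Payload 10.4 kg.
Tool frame: the origin (TCP) lies at the very end of the fingers, on their centre line; the grasp point (between the pads) lies 19 mm behind it; y points along the fingers, z is the direction in which the jaws open and shut, and the axes are right-handed (so a half turn about y gives the same grasp; the last joint's range is limited). The gripper opens to 85 mm and grips with 20 to 120 N. Pads are 22 mm wide; open, the fingers measure 114 mm over their backs; the gripper's body (76 mm by 85 mm) begins 54 mm behind the grasp point. The pads swing forward as they close: fully open they stand 13 mm farther back than shut.
Start: joints at [-1.277, 0.332, -0.065, 1.46, 0.022, 1.35, -0.088], TCP at [0.195, 0.594, 0.231] pointing down, gripper open.
Joint ranges: [-2.6, 2.6], [-0.5, 2.12], [-1.47, 1.34], [0.16, 2.42], [-1.27, 4.41], [0.06, 2.06], [-2.6, 2.6]. Speed limits (rad/s): [2.22, 2.22, 2.79, 2.79, 3.14, 3.14, 3.14].

INTERFACE

Orientations are given as a unit quaternion [x, y, z, w].
In Python, from workcell import manip gives the robot as it stands.
- The arm moves only by the tool arm_command, never from a script. Its argument "commands" is a list that holds one entry, the list of rows, each a list of 6 numbers: the shift along the world's x, y, z in cm, then the turn, a rotation vector about the world's x, y, z in degrees. A call has 1 to 20 rows; each row is the pose to reach, as a shift and turn from the pose commanded when the call began; what a row does not reach only later rows make up. A row lasts 1/10 s, in which the tool goes at most 50 mm and 8.59 degrees, less where a joint would pass 70% of its speed; a pose out of reach is approached as far as the arm can. A call with a gripper value outside its range is refused whole. "claw" is the finger opening in cm, from 0 to 8.54, set as the call begins (left out, the last holds). The fingers move at their own pace and stop on an object; "newtons" is the grip in N (left out, the last holds). Time passes only in rows, so rows that repeat a pose let the fingers close. It gives the time, the measured TCP pose, the force and the opening at its end, in the units of the state.
- manip.get_obs(): the state, without advancing time (a new reading comes with each control period).
- manip.camera(name): name is "scene" or "top"; returns a dict with "pixels" (384x512x3 uint8, blue, green, red), "depth" (384x512 float32, m along the optical axis (not along the pixel's ray), 0 where there is no reading), "K" (3x3 intrinsics, pixels), "rvec" (rotation vector, rad) and "tvec" (3), from world to camera coordinates, as OpenCV has them. Camera axes: x right, y down, z forward; pixel columns grow to the right and rows downward; lengths in m; the calibration is good to about 2 mm. A picture is of the moment at which its call begins.
- manip.hand_in(): hands the job in, once; it reports no verdict.
Trained networks look in the newest picture that a camera, given by its name, has taken for a name from the list of things; names that differ only in an ending like _2 or _b are one class to them, and where a whole thing is asked for, a point or a joint stands for the part that bears it (a point fixed in the world has none). Each returns a list of dicts, best first, with "p" (0 to 1); they miss things now and then, are a little off and sometimes report something else, mostly with a low value. They report only what shows in the picture. A call takes as long as a camera call.
- manip.masks_of(camera, thing): "mask" (384x512 bool, what is visible of it) and "bbox" ([left, top, right, bottom] in pixels, round what is visible of it).
The state is a dict: "clock": time; "joint_pos": joint angles; "joint_velocities": joint speeds; "tau": joint torques, N m; "position": TCP position; "ee_rot": TCP orientation; "ft_force": force on the tool from outside, world axes, zero at the start; "torque": the same for the moment, N m; "grip_width": opening from 0.0 (shut) to 1.0 (fully open).
Only numpy, scipy, OpenCV 4.12 (cv2) and the standard library are available. Lean on these libraries where they do the work, as an engineer would, in place of code of your own. Each camera call takes 0.05 s, during which the arm holds its last target.

TASK

Demagnetise the steel bars: lay all of them in the gated pan, switch the coils on, push the carriage between the coils right to its far stop with the gate shut, and switch the coils off again. Then, with the pan still level, lower its end gate all the way, tip the pan by its handle until every bar has slid out over the gate into the grey bin, and let the pan back down level. Finish by shutting the gate and bringing the carriage back to the loading end for the next batch, and leave the other things on the bench where they are.

Things in the scene. Friction and masses are not known exactly. Their poses are not given: they have to be found in the camera images.
- bar1_c (a point): one of up to four loose steel bars, 70 x 18 x 18 mm, 0.18 kg, with a red band near one end; bars 1 to 4 look alike and only 2 to 4 of them are there (an absent one has no pose). Lies on the table with its length roughly along world y. The point is the bar's centre (9 mm above what it lies on); x is along its length, z up
- bar2_c (a point): one of up to four loose steel bars, 70 x 18 x 18 mm, 0.18 kg, with a red band near one end; bars 1 to 4 look alike and only 2 to 4 of them are there (an absent one has no pose). Lies on the table with its length roughly along world y. The point is the bar's centre (9 mm above what it lies on); x is along its length, z up
- bar3_c (a point): one of up to four loose steel bars, 70 x 18 x 18 mm, 0.18 kg, with a red band near one end; bars 1 to 4 look alike and only 2 to 4 of them are there (an absent one has no pose). Lies on the table with its length roughly along world y. The point is the bar's centre (9 mm above what it lies on); x is along its length, z up
- bar4_c (a point): one of up to four loose steel bars, 70 x 18 x 18 mm, 0.18 kg, with a red band near one end; bars 1 to 4 look alike and only 2 to 4 of them are there (an absent one has no pose). Lies on the table with its length roughly along world y. The point is the bar's centre (9 mm above what it lies on); x is along its length, z up
- carriage (a joint): the carriage under the pan, on an aluminium rail that runs between two amber coils: 0 at the loading end (left, +y), 0.323 m at the far stop (right, -y), where the pan's gate overhangs the bin. It starts within 30 mm of 0, runs along the pan's -y, needs about 3 N and stays where it is left
- coil_mid (a point): point midway between the two coils, 160 mm above the table; x across the rail, y along it towards the loading end. The coils stand 80 mm either side of the rail's middle, 155 mm along the rail and 237 mm high; black plates with clamp handles to 265 mm stand outside them. The gap is open above: the 128 mm wide pan and a hand on its handle pass through
- pan_in (a point): centre of the inner floor of the aluminium pan on the carriage, about 131 mm above the table. x across the pan, y from gate end to handle end, z up from the floor; they turn with the pan. Inside it is 120 mm across (x) by 164 mm long (y), walls 30 mm high above the floor, 4 mm thick. The gate is 82 mm from here towards -y
- pan_handle (a point): middle of the red bail handle at the pan's tail (+y) end: a round bar 10 mm thick, 90 mm long along the pan's x, 22 mm behind the tail wall and 30 mm above its rim, about 191 mm above the table with the pan level. For pushing the carriage and tipping the pan; the bar can turn in the fingers. The pan's hinge is 190 mm from here towards the pan's -y and 64 mm below
- pan_hinge (a point): middle of the hinge about which the pan tips, on the underside of the floor at the gate end, about 127 mm above the table; its axis is the pan's x. It does not move when the pan tips
- pan (a joint): tip of the pan: 0 level on the carriage, grows as the handle end is lifted, stop at 0.9 rad. It falls back level if let go. Lifting takes up to 12 N. Bars begin to slide at 0.4 to 0.65 rad
- gate (a joint): end gate of the pan (blue plate 128 mm wide, 34 mm high, 5 mm thick, hinged along the pan floor's edge, with a 15 mm cheek inside each end): 0 shut (upright), grows as its top swings outward and down, 1.57 flat with the pan's floor, stop at 1.6 rad. A stiff hinge: it stays where it is put (about 1 N at the tab)
- gate_tab (a point): middle of the tab on the gate's top edge (40 mm wide along the pan's x, 5 mm thick, 24 mm high, reaching from 34 to 58 mm from the gate's hinge); the point is 46 mm from the hinge. With the gate shut it stands above the pan's rim and can be pushed outward (the pan's -y) and down; with the gate down it can be held by its two side edges from above and swung up, then pressed home
- gate_hinge (a point): middle of the gate's hinge, at the level of the pan's inner floor, 82 mm from the pan's middle; its axis is the pan's x
- switch (a joint): toggle of the coil controller (a grey box 150 x 110 x 60 mm on the robot's right): 0 off (leans away from the coils, towards -y), 0.9 rad on (leans to +y). It stays where it is put, about 1 N at the tip, and turns about a level axis through a point 82 mm above the table
- switch_tip (a point): centre of the toggle's yellow ball, 26 mm across, 65 mm from its axis and about 141 mm above the table at either end of its swing; it moves 57 mm between off and on. Its y axis lies along the toggle's axis and its x axis points the way of on (within 0.25 rad of world +y, seen from above); they tilt with the toggle, standing upright at mid swing
- bin_in (a point): centre of the inner floor, 6 mm above the table, of the grey catch bin just past the far end of the rail: 158 mm (x) by 168 mm (y) inside, side and far walls 95 mm high, the wall next to the pan 45 mm high; fixed. z up, x across, +y towards the pan
- tape: roll of amber tape, 84 mm across, 25 mm high; leave alone
- level: bright green round bubble level, 60 mm across, 16 mm high; leave alone
- driver: screwdriver lying on the robot's left; leave alone
- spanner: spanner lying beyond the rail; leave alone
- gaussmeter: grey hand-held field meter, 85 x 150 x 30 mm; leave alone
- polecap: round steel pole cap, 70 mm across, 30 mm high; leave alone
- gapblock: brass spacer block, 50 x 80 x 30 mm; leave alone

How it is judged:
On the way, in this order (a step that is already met when the one before it is completed fails the run):
1. every bar lies in the pan, let go, at the loading end with the gate shut and the coils off (x of bar1_c in the frame of pan_in between -0.062 and 0.062 m and y of bar1_c in the frame of pan_in between -0.084 and 0.084 m and z of bar1_c in the frame of pan_in between -0.005 and 0.05 m and x of bar2_c in the frame of pan_in between -0.062 and 0.062 m and y of bar2_c in the frame of pan_in between -0.084 and 0.084 m and z of bar2_c in the frame of pan_in between -0.005 and 0.05 m and x of bar3_c in the frame of pan_in between -0.062 and 0.062 m and y of bar3_c in the frame of pan_in between -0.084 and 0.084 m and z of bar3_c in the frame of pan_in between -0.005 and 0.05 m and x of bar4_c in the frame of pan_in between -0.062 and 0.062 m and y of bar4_c in the frame of pan_in between -0.084 and 0.084 m and z of bar4_c in the frame of pan_in between -0.005 and 0.05 m and contact force between the fingers and bar1 below 0.3 N and contact force between the fingers and bar2 below 0.3 N and contact force between the fingers and bar3 below 0.3 N and contact force between the fingers and bar4 below 0.3 N and value of joint carriage below 0.06 m and value of joint each of gate, switch below 0.25 rad), for 0.2 s.
2. the coils are switched on before the pan goes in (value of joint switch above 0.7 rad and value of joint carriage below 0.08 m), for 0.1 s.
3. the carriage is at its far stop with every bar in the pan, the gate shut and the coils on (x of bar1_c in the frame of pan_in between -0.062 and 0.062 m and y of bar1_c in the frame of pan_in between -0.084 and 0.084 m and z of bar1_c in the frame of pan_in between -0.005 and 0.05 m and x of bar2_c in the frame of pan_in between -0.062 and 0.062 m and y of bar2_c in the frame of pan_in between -0.084 and 0.084 m and z of bar2_c in the frame of pan_in between -0.005 and 0.05 m and x of bar3_c in the frame of pan_in between -0.062 and 0.062 m and y of bar3_c in the frame of pan_in between -0.084 and 0.084 m and z of bar3_c in the frame of pan_in between -0.005 and 0.05 m and x of bar4_c in the frame of pan_in between -0.062 and 0.062 m and y of bar4_c in the frame of pan_in between -0.084 and 0.084 m and z of bar4_c in the frame of pan_in between -0.005 and 0.05 m and value of joint carriage above 0.311 m and value of joint gate below 0.3 rad and value of joint switch above 0.6 rad), for 0.2 s.
4. the coils are switched off (value of joint switch below 0.25 rad), for 0.1 s.
5. the gate is lowered with the pan level and the bars in it (x of bar1_c in the frame of pan_in between -0.062 and 0.062 m and y of bar1_c in the frame of pan_in between -0.084 and 0.084 m and z of bar1_c in the frame of pan_in between -0.005 and 0.05 m and x of bar2_c in the frame of pan_in between -0.062 and 0.062 m and y of bar2_c in the frame of pan_in between -0.084 and 0.084 m and z of bar2_c in the frame of pan_in between -0.005 and 0.05 m and x of bar3_c in the frame of pan_in between -0.062 and 0.062 m and y of bar3_c in the frame of pan_in between -0.084 and 0.084 m and z of bar3_c in the frame of pan_in between -0.005 and 0.05 m and x of bar4_c in the frame of pan_in between -0.062 and 0.062 m and y of bar4_c in the frame of pan_in between -0.084 and 0.084 m and z of bar4_c in the frame of pan_in between -0.005 and 0.05 m and value of joint gate above 1.35 rad and value of joint pan below 0.12 rad and value of joint carriage above 0.293 m), for 0.2 s.
6. the pan is tipped, gate down, and every bar has slid out (value of joint pan above 0.3 rad and value of joint gate above 1.3 rad and value of joint carriage above 0.293 m and y of each of bar1_c, bar2_c, bar3_c, bar4_c in the frame of pan_in below -0.082 m), for 0.05 s.
At the end, for the whole second after the job is handed in: Every bar lies inside the bin (its centre inside the walls and under 75 mm above the bin's floor), the pan is level again (within 0.06 rad), the coils are off (toggle below 0.25 rad) the gate is shut (within 0.25 rad) and the carriage is back at the loading end (within 35 mm of its stop there) (x of bar1_c in the frame of bin_in between -0.08 and 0.08 m and y of bar1_c in the frame of bin_in between -0.085 and 0.085 m and z of bar1_c in the frame of bin_in between -0.005 and 0.075 m and x of bar2_c in the frame of bin_in between -0.08 and 0.08 m and y of bar2_c in the frame of bin_in between -0.085 and 0.085 m and z of bar2_c in the frame of bin_in between -0.005 and 0.075 m and x of bar3_c in the frame of bin_in between -0.08 and 0.08 m and y of bar3_c in the frame of bin_in between -0.085 and 0.085 m and z of bar3_c in the frame of bin_in between -0.005 and 0.075 m and x of bar4_c in the frame of bin_in between -0.08 and 0.08 m and y of bar4_c in the frame of bin_in between -0.085 and 0.085 m and z of bar4_c in the frame of bin_in between -0.005 and 0.075 m and contact force between the fingers and bar1 below 0.3 N and contact force between the fingers and bar2 below 0.3 N and contact force between the fingers and bar3 below 0.3 N and contact force between the fingers and bar4 below 0.3 N and value of joint pan below 0.06 rad and value of joint each of gate, switch below 0.25 rad and value of joint carriage below 0.035 m); the robot touches nothing.
It fails at once if something that was to be left alone is moved more than 4 cm (distance of any of tape, level, driver, spanner, gaussmeter, polecap, gapblock from where it was at the start of the episode above 0.04 m).
Of bar1, bar2, bar3, bar4 only 2 to 4 are there at a start; the rules pass over those that are not, and their reading is None.
At some moment in a run one of bar1, bar2, bar3, bar4 may be knocked a few centimetres aside while the robot is not near it.
It also fails if it takes over 210 s, if anything falls off the work surface, if the arm or the gripper's body presses on something with over 40 N, if the wrist force passes 120 N, or if a joint passes its speed limit or range.

## Working session

There is one attempt and no reset: what is moved stays moved. The work goes in short steps, Python scripts to look and compute and a tool call to move; the robot and the scene stay as the last step left them, time stands still between calls to the robot, and variables do not carry over. Pictures are saved under pics/ and viewed, and the job is handed in when it is done.

Besides the shell and the picture viewer there is one more tool, called after "Call:" as name(argument=value, ...) on one line, values as JSON. arm_command: Moves the arm, as the interface text tells. Its arguments: {"type":"object","properties":{"commands":{"type":"array"},"claw":{"type":"number"},"newtons":{"type":"number"}},"required":["commands"]}

```bash
ls; mkdir -p pics
cat > h.py <<'E'
import numpy as np, cv2
from workcell import manip
def cam(n):
    c=manip.camera(n); R,_=cv2.Rodrigues(np.array(c['rvec'],float)); return c,R,np.array(c['tvec'],float).ravel(),np.array(c['K'])
def pts(c,R,t,K):
    d=c['depth']; v,u=np.mgrid[0:d.shape[0],0:d.shape[1]]
    P=np.stack([(u-K[0,2])*d/K[0,0],(v-K[1,2])*d/K[1,1],d],-1)
    W=(P-t)@R
    W[d<=0]=np.nan
    return W
def proj(p,R,t,K):
    q=R@np.array(p)+t; q=K@q; return q[:2]/q[2]
E
python3 - <<'E'
from h import *
o=manip.get_obs(); print(o)
for n in ['scene','top']:
    c,R,t,K=cam(n); cv2.imwrite(f'pics/{n}0.png',cv2.resize(c['pixels'],(768,576)))
    print(n,K[0,0],-R.T@t)
E
```

```text
pics
{'clock': 0.0, 'joint_pos': array([-1.27663038,  0.33290964, -0.0646887 ,  1.46096371,  0.021596  ,
        1.34991009, -0.08850807]), 'joint_velocities': array([ 0.00018423,  0.00037729,  0.0004551 ,  0.00047484, -0.00107522,
        0.00081375,  0.0002404 ]), 'tau': array([-5.52236779e-04, -6.25460029e+01,  4.85985330e-02, -3.91595829e+01,
        1.60948624e-02,  1.00940405e-02, -1.72920590e-06]), 'position': array([0.19457406, 0.59353014, 0.23048163]), 'ee_rot': array([ 0.69878171, -0.11158432,  0.1114664 , -0.69773083]), 'ft_force': array([-0.34889482,  0.91594393, -0.06274704]), 'torque': array([-0.02265413,  0.02610222,  0.02035125]), 'grip_width': 0.9962139346218272}
scene 464.66868585028107 [1.18156402 1.02782076 1.07189644]
top 420.1095312208812 [0.41582809 0.00196259 1.75832479]
```

View pics/scene0.png

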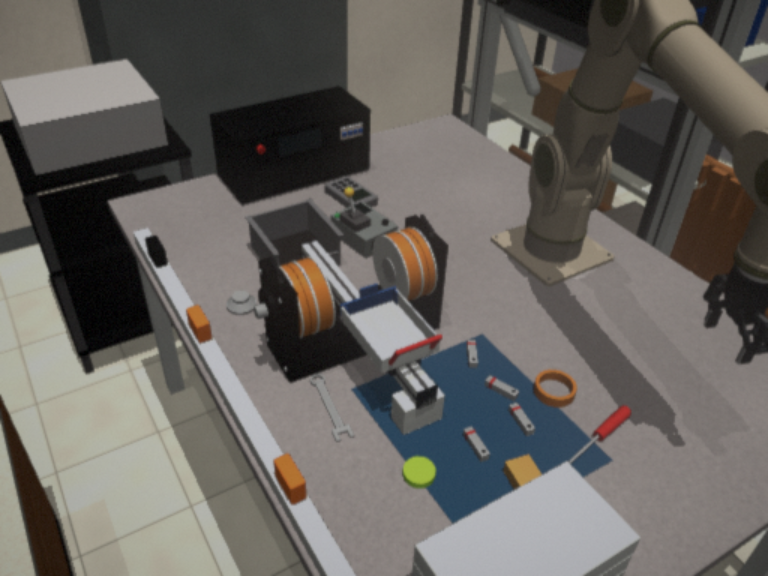

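View pics/top0.png

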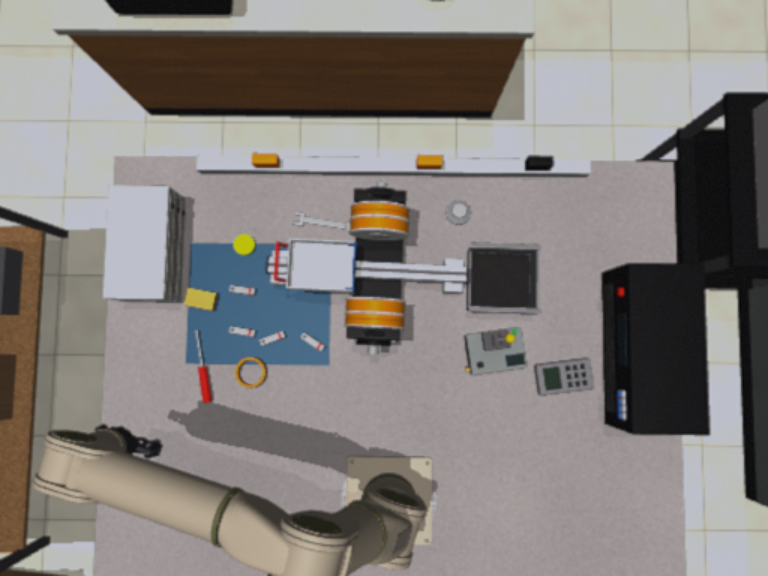

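The pictures show four bars. In the top view (768 scale) they are at about (242,291), (241,331), (272,338) and (312,342). The pan is at (322,265), the handle at (281,262), the switch ball at (510,338) and the bin at (503,278). Next I'll measure them.

```bash
cat > meas.py <<'E'
from h import *
c,R,t,K=cam('top'); W=pts(c,R,t,K)
np.set_printoptions(precision=4,suppress=True)
for th in ['bar1_c','pan','pan_handle','gate','gate_tab','switch_tip','switch','carriage','bin_in','tape','gapblock','level','driver','coil_mid']:
    try: r=manip.masks_of('top',th)
    except Exception as e: print(th,e); continue
    for m in r[:6]:
        q=W[m['mask']]; q=q[~np.isnan(q).any(1)]
        if len(q)<3: continue
        e=np.linalg.eigh(np.cov(q[:,:2].T)); a=e[1][:,-1]
        print(th,round(m['p'],2),m['bbox'],len(q),'med',np.median(q,0),'min',q.min(0),'max',q.max(0),'ang',round(np.degrees(np.arctan2(a[1],a[0])),1))
E
python3 meas.py
```

```text
bar1_c 0.68 [125.5, 193.0, 144.8, 205.6] 221 med [0.5374 0.5234 0.0284] min [0.5124 0.4835 0.0144] max [0.5661 0.5637 0.0426] ang 81.4
pan 0.97 [185.2, 157.5, 236.9, 196.1] 1628 med [0.6207 0.1847 0.1309] min [ 0.554   0.0884 -0.0041] max [0.713  0.3117 0.1997] ang 90.9
pan 0.43 [233.5, 159.8, 237.3, 193.4] 68 med [0.6221 0.0933 0.1649] min [0.5591 0.0897 0.1054] max [0.6751 0.0989 0.1922] ang 178.7
pan_handle 0.6 [182.7, 155.7, 238.4, 195.3] 1772 med [0.6243 0.1916 0.1307] min [ 0.55    0.0897 -0.0096] max [0.7187 0.3292 0.2025] ang 80.8
gate 0.47 [234.0, 161.8, 237.3, 175.9] 17 med [0.6323 0.0921 0.1823] min [0.6178 0.0905 0.1349] max [0.6708 0.0959 0.192 ] ang 178.3
gate_tab 0.62 [233.1, 162.0, 236.6, 192.3] 61 med [0.6039 0.0937 0.1649] min [0.5591 0.0904 0.0635] max [0.6739 0.1023 0.1922] ang 178.7
switch_tip 0.43 [333.1, 220.3, 343.5, 230.8] 49 med [ 0.4391 -0.3036  0.1473] min [ 0.4276 -0.3188  0.0778] max [ 0.4506 -0.2895  0.1578] ang 82.7
switch 0.31 [154.5, 235.0, 176.5, 253.7] 139 med [0.3526 0.3941 0.0198] min [ 0.3048  0.3395 -0.0085] max [0.3788 0.4263 0.0352] ang 101.1
[... 1101 characters left out ...]
76.8
gapblock 0.51 [131.6, 222.7, 143.9, 268.7] 164 med [0.3075 0.5057 0.0205] min [ 0.2587  0.485  -0.0001] max [0.4341 0.5355 0.0364] ang -168.2
level 0.69 [157.1, 155.2, 169.1, 170.3] 166 med [0.6944 0.4099 0.0151] min [ 0.665   0.3812 -0.0015] max [0.7237 0.44   0.0235] ang 53.9
driver 0.55 [130.9, 244.5, 142.7, 267.5] 127 med [0.2995 0.5045 0.021 ] min [ 0.2589  0.4886 -0.0001] max [0.3482 0.5251 0.0364] ang -169.7
coil_mid 0.94 [177.3, 119.8, 312.0, 237.8] 6444 med [0.6181 0.0543 0.1318] min [ 0.3967 -0.2177 -0.012 ] max [0.8837 0.3507 0.2659] ang 85.8
coil_mid 0.62 [237.2, 169.9, 238.1, 175.4] 5 med [0.6291 0.092  0.1859] min [0.6221 0.0918 0.1822] max [0.636  0.0921 0.192 ] ang 179.3
```

```bash
cat > bars.py <<'E'
from h import *
np.set_printoptions(precision=4,suppress=True)
def bars(name='top',verbose=True,xr=(0.3,0.72),yr=(0.12,0.5),zplane=0.018):
    c,R,t,K=cam(name); W=pts(c,R,t,K); hsv=cv2.cvtColor(c['pixels'],cv2.COLOR_BGR2HSV)
    v,u=np.mgrid[0:384,0:512]
    # ray-plane intersection at bar top
    d=np.stack([(u-K[0,2])/K[0,0],(v-K[1,2])/K[1,1],np.ones_like(u,float)],-1)@R
    o=-R.T@t; s=(zplane-o[2])/d[...,2]; P=o+d*s[...,None]
    blue=(hsv[...,0]>90)&(hsv[...,0]<125)&(hsv[...,1]>90)
    m=(~blue)&(W[...,2]<0.035)&(P[...,0]>xr[0])&(P[...,0]<xr[1])&(P[...,1]>yr[0])&(P[...,1]<yr[1])
    n,l,st,ce=cv2.connectedComponentsWithStats(m.astype(np.uint8))
    out=[]
    for i in range(1,n):
        if not 20<st[i,4]<400: continue
        q=P[l==i]; r=cv2.minAreaRect((q[:,:2]*1000).astype(np.float32))
        a,b=r[1]; 
        e=np.linalg.eigh(np.cov(q[:,:2].T)); ax=e[1][:,-1]
        red=((hsv[...,0]<10)|(hsv[...,0]>170))&(hsv[...,1]>120)&(l==i)
        print('comp',st[i,:5],'ctr',q[:,:2].mean(0),'rect',np.round(r[0],1),np.round(r[1],1),'ang',round(np.degrees(np.arctan2(ax[1],ax[0]))%180,1),'zmed',np.nanmedian(W[l==i][:,2]),'nred',red.sum(), 'redc',P[red].mean(0)[:2] if red.any() else None)
    return c
if __name__=='__main__':
    c=bars()
    cv2.imwrite('pics/crop_t1.png',cv2.resize(c['pixels'][130:270,110:250],(784,784-0))[:600])
    im=c['pixels']
    cv2.imwrite('pics/crop_t1.png',cv2.resize(im[145:245,115:245],(780,600),interpolation=cv2.INTER_CUBIC))
    c2=manip.camera('scene'); cv2.imwrite('pics/crop_s1.png',cv2.resize(c2['pixels'][130:310,210:450],(800,600),interpolation=cv2.INTER_CUBIC))
E
python3 bars.py
```

```text
comp [152 190  19   7  99] ctr [0.5641 0.4124] rect [563.9 412.7] [76.4 23. ] ang 83.3 zmed 0.013466342707794747 nred 4 redc [0.5625 0.392 ]
comp [140 194   6  14  57] ctr [0.5329 0.491 ] rect [531.3 491.8] [20.4 54.4] ang 173.5 zmed 0.023271633098547836 nred 0 redc None
comp [152 217  19   8 105] ctr [0.4498 0.4094] rect [449.7 409.2] [76.  23.2] ang 81.2 zmed 0.013787803275582546 nred 3 redc [0.4482 0.3883]
comp [172 220  19  11 104] ctr [0.4321 0.3245] rect [432.  325.4] [23.7 75.5] ang 111.3 zmed 0.013602616252577148 nred 2 redc [0.439 0.305]
comp [200 221  17  14 104] ctr [0.4231 0.2134] rect [424.  214.1] [74.8 23.9] ang 57.7 zmed 0.01504266772213481 nred 2 redc [0.4136 0.1947]
```

View pics/crop_t1.png

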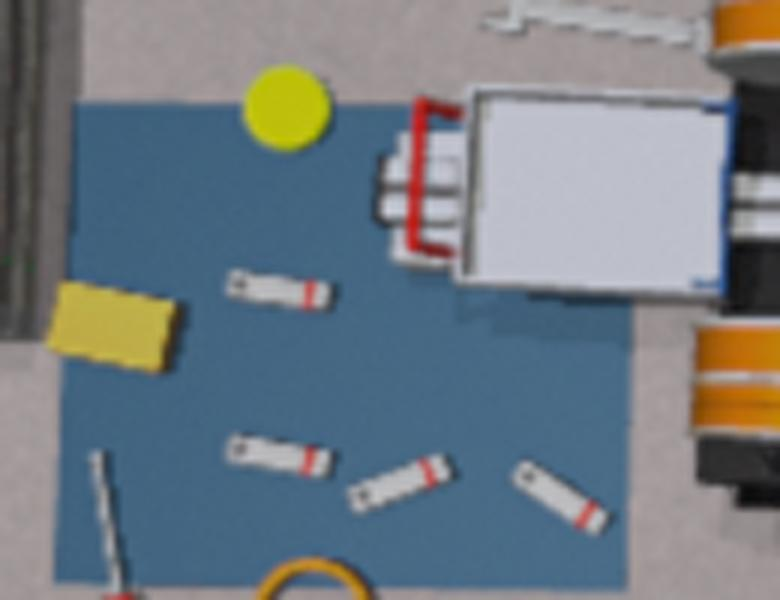

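View pics/crop_s1.png

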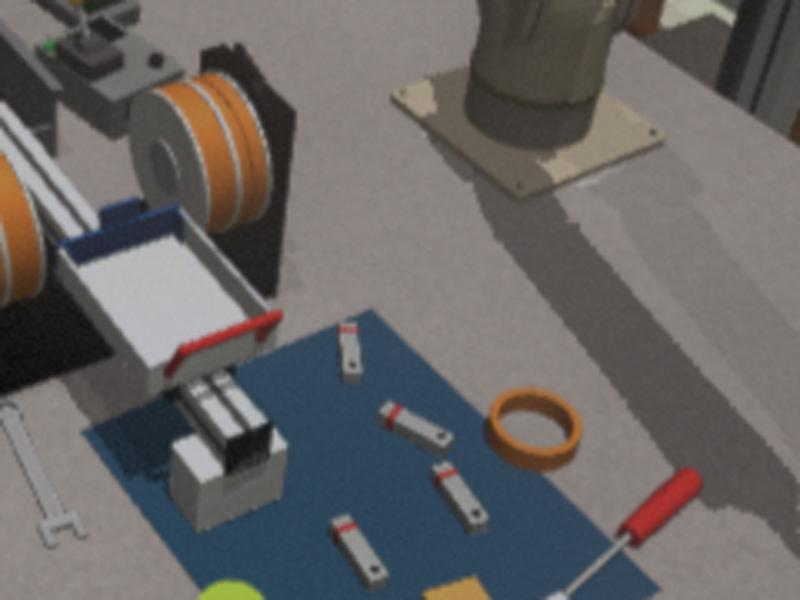

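```bash
cat > geo.py <<'E'
from h import *
from scipy.spatial.transform import Rotation as Ro
np.set_printoptions(precision=4,suppress=True)
o=manip.get_obs(); r=Ro.from_quat(o['ee_rot']).as_matrix(); print('tool axes cols x,y,z\n',r, o['position'])
for n in ['top','scene']:
    c,R,t,K=cam(n); W=pts(c,R,t,K); hsv=cv2.cvtColor(c['pixels'],cv2.COLOR_BGR2HSV)
    z=W[...,2]
    reg=(W[...,0]>0.5)&(W[...,0]<0.75)&(W[...,1]>0.05)&(W[...,1]<0.36)
    fl=reg&(abs(z-0.131)<0.01)&(hsv[...,1]<60)
    k=np.ones((3,3),np.uint8); m=cv2.morphologyEx(fl.astype(np.uint8),cv2.MORPH_OPEN,k)
    q=W[m>0]; rr=cv2.minAreaRect((q[:,:2]*1000).astype(np.float32)); print(n,'floor',len(q),np.median(q,0),rr)
    red=reg&((hsv[...,0]<8)|(hsv[...,0]>172))&(hsv[...,1]>130)&(z>0.15)
    q=W[red]; q=q[q[:,2]>0.175]; print('handle n',len(q),q.mean(0),q.min(0),q.max(0)); 
    if len(q)>4:
        p=np.polyfit(q[:,0],q[:,1],1); print('slope y per x',p[0])
    bl=reg&(hsv[...,0]>105)&(hsv[...,0]<130)&(hsv[...,1]>100)&(z>0.12)
    q=W[bl]; print('gate n',len(q),q.mean(0),q.min(0),q.max(0))
    if len(q)>4: print(np.polyfit(q[:,0],q[:,1],1)); qq=q[q[:,2]>0.17]; print('tab',len(qq),qq.mean(0),qq.min(0),qq.max(0))
    # switch ball yellow
    ye=(hsv[...,0]>20)&(hsv[...,0]<33)&(hsv[...,1]>130)&(W[...,1]<-0.2)&(W[...,1]>-0.4)&(z>0.1)
    q=W[ye]; print('ball',len(q),q.mean(0),q.min(0),q.max(0))
    # rims z 0.161
    rim=reg&(abs(z-0.161)<0.006); q=W[rim]; print('rim',len(q),cv2.minAreaRect((q[:,:2]*1000).astype(np.float32)))
    # rail
    rail=(W[...,0]>0.5)&(W[...,0]<0.7)&(W[...,1]>-0.19)&(W[...,1]<0.07)&(z>0.04)&(z<0.11)&(hsv[...,1]<50)&(hsv[...,2]>120)
    q=W[rail]
    if len(q)>10: print('rail',len(q),q.mean(0),np.polyfit(q[:,1],q[:,0],1))
    orr=(hsv[...,0]>8)&(hsv[...,0]<20)&(hsv[...,1]>150)&(z>0.1)
    for s in (0,1):
        q=W[orr&((W[...,0]>0.62) if s else (W[...,0]<0.62))&(W[...,1]<0.2)]; print('coil',len(q),q.mean(0),q.min(0),q.max(0))
    if n=='top':
        bw=(abs(W[...,0]-0.61)<0.13)&(W[...,1]<-0.18)&(W[...,1]>-0.44)&(z>0.085)&(z<0.115); q=W[bw]; print('bin rect',cv2.minAreaRect((q[:,:2]*1000).astype(np.float32)))
E
python3 geo.py
```

```text
tool axes cols x,y,z
 [[ 0.9503  0.      0.3115]
 [-0.3115  0.0001  0.9503]
 [-0.     -1.      0.0001]] [0.1947 0.5939 0.2313]
top floor 1221 [0.6238 0.1816 0.1298] ((623.2277221679688, 181.13780212402344), (161.97486877441406, 119.59187316894531), 88.03958892822266)
handle n 57 [0.6226 0.2856 0.1932] [0.5766 0.274  0.1751] [0.6713 0.2909 0.2023]
slope y per x -0.028547033916362628
gate n 62 [0.6171 0.0937 0.1658] [0.5553 0.0896 0.1368] [0.6789 0.0996 0.1926]
[-0.0314  0.113 ]
tab 19 [0.6206 0.0935 0.1849] [0.5985 0.0896 0.1728] [0.6695 0.0961 0.1926]
ball 30 [ 0.4382 -0.3043  0.1503] [ 0.4276 -0.3138  0.1414] [ 0.4468 -0.2948  0.1604]
rim 176 ((647.5835571289062, 167.70127868652344), (212.10052490234375, 183.08233642578125), 87.94085693359375)
rail 533 [ 0.6087 -0.0877  0.0963] [0.0416 0.6124]
coil 433 [0.4951 0.0376 0.2178] [ 0.4636 -0.0306  0.1741] [0.5265 0.1097 0.2424]
coil 424 [0.7339 0.0282 0.2185] [ 0.7018 -0.0395  0.1795] [0.7661 0.1015 0.2419]
bin rect ((600.5123291015625, -287.662109375), (215.32235717773438, 185.30841064453125), 88.87026977539062)
scene floor 1249 [0.6146 0.1746 0.1305] ((624.03271484375, 183.77822875976562), (176.54957580566406, 130.94741821289062), 89.19911193847656)
handle n 96 [0.6291 0.2917 0.1932] [0.5796 0.2817 0.1756] [0.6755 0.2984 0.1989]
slope y per x -0.04338065762815693
gate n 81 [0.6279 0.0986 0.1654] [0.5572 0.0928 0.1366] [0.6818 0.1065 0.1901]
[-0.029   0.1168]
tab 13 [0.6198 0.098  0.1871] [0.6039 0.0943 0.1831] [0.6343 0.102  0.1901]
ball 20 [ 0.4428 -0.2987  0.1496] [ 0.4331 -0.3109  0.1419] [ 0.4519 -0.2878  0.1561]
rim 461 ((607.0318603515625, 179.31829833984375), (236.25270080566406, 213.68255615234375), 14.742633819580078)
rail 249 [ 0.6105 -0.072   0.1068] [0.0305 0.6127]
coil 488 [0.4952 0.0755 0.2122] [-0.4198 -0.5846  0.1534] [0.6091 0.1198 0.4458]
coil 762 [0.7369 0.0772 0.2021] [ 0.7035 -0.0201  0.1131] [0.7746 0.1139 0.239 ]
```

Run:
```python
from bars import *
bars('scene'); bars('top')
print(manip.get_obs()['clock'])
```

```text
comp [260 257   9  10  26] ctr [0.6338 0.2371] rect [634.4 237.4] [38.1 13. ] ang 17.7 zmed -0.0003846151410837286 nred 0 redc None
comp [260 271  36  19 272] ctr [0.6392 0.3192] rect [637.  320.1] [ 66.3 103.8] ang 162.8 zmed 0.01787034558264635 nred 0 redc None
comp [309 284  18  24 224] ctr [0.5705 0.4207] rect [570.8 419.7] [82.6 29.7] ang 78.8 zmed 0.014970422677559655 nred 6 redc [0.5643 0.3938]
comp [335 302  21  14 133] ctr [0.5327 0.4908] rect [533.3 488.7] [67.3 22.4] ang 179.6 zmed 0.027485008326923577 nred 0 redc None
comp [179 183  13  10  22] ctr [0.5834 0.3153] rect [583.  315.1] [59.8 18. ] ang 62.7 zmed 0.0032795839061967175 nred 0 redc None
comp [152 190  19   7 100] ctr [0.5641 0.4124] rect [563.9 412.7] [76.4 23. ] ang 83.3 zmed 0.014825651464612804 nred 4 redc [0.5625 0.392 ]
comp [140 194   6  14  59] ctr [0.5333 0.4908] rect [531.3 491.8] [20.4 54.4] ang 174.2 zmed 0.023905616166666706 nred 0 redc None
comp [152 217  19   8 105] ctr [0.4497 0.4091] rect [449.9 409.2] [76.  23.6] ang 81.6 zmed 0.013145733906955915 nred 3 redc [0.4482 0.3883]
comp [172 220  19  11 106] ctr [0.4319 0.325 ] rect [431.9 325.3] [23.8 75.4] ang 111.0 zmed 0.014152972972557229 nred 2 redc [0.439 0.305]
comp [200 221  17  14 105] ctr [0.4232 0.2136] rect [424.  214.1] [74.8 23.9] ang 57.8 zmed 0.014753714975098435 nred 3 redc [0.4136 0.1954]
1.15
```

```bash
cat > d.py <<'E'
import sys
from h import *
from scipy.spatial.transform import Rotation as Ro
np.set_printoptions(precision=3,suppress=True)
# usage: d.py x y z jawaz(deg)
o=manip.get_obs(); p=o['position']; r=Ro.from_quat(o['ee_rot']).as_matrix()
a=[float(v) for v in sys.argv[1:]]
az=np.degrees(np.arctan2(r[1,2],r[0,2]))
best=None
for k in (0,180,-180):
    A=np.radians(a[3]+k); z=np.array([np.cos(A),np.sin(A),0]); y=np.array([0,0,-1.]); x=np.cross(y,z)
    T=np.stack([x,y,z],1); rv=Ro.from_matrix(T@r.T).as_rotvec(degrees=True)
    print('k',k,'rot',rv)
print('shift cm',(np.array(a[:3])-p)*100,'now az',az,'pos',p,'q',o['joint_pos'],'F',o['ft_force'],'clk',o['clock'],'w',o['grip_width'])
E
python3 d.py 0.564 0.413 0.10 -6.7
```

```text
k 0 rot [ -0.003   0.003 -78.547]
k 180 rot [ -0.003  -0.003 101.453]
k -180 rot [ -0.003  -0.003 101.453]
shift cm [ 36.93  -18.092 -13.133] now az 71.84722864567584 pos [0.195 0.594 0.231] q [-1.277  0.332 -0.065  1.46   0.022  1.35  -0.089] F [-1.099 -0.33  -0.128] clk 1.15 w 0.9991032774472113
```

Call:
arm_command(commands=[[[36.9,-18.1,-8,0,0,-78.5],[36.9,-18.1,-8,0,0,-78.5],[36.9,-18.1,-8,0,0,-78.5],[36.9,-18.1,-8,0,0,-78.5],[36.9,-18.1,-8,0,0,-78.5],[36.9,-18.1,-8,0,0,-78.5],[36.9,-18.1,-8,0,0,-78.5],[36.9,-18.1,-8,0,0,-78.5],[36.9,-18.1,-8,0,0,-78.5],[36.9,-18.1,-8,0,0,-78.5],[36.9,-18.1,-8,0,0,-78.5],[36.9,-18.1,-8,0,0,-78.5]]], claw=5, newtons=40)

```text
clock: 2.35
position: [0.5623, 0.4146, 0.1516]
ee_rot: [-0.471, 0.527, -0.527, 0.472]
ft_force: [-0.5, -0.3, -0.4]
grip_width: 0.584
```

```bash
python3 d.py 0.564 0.413 0.002 -6.7
python3 - <<'E'
from h import *
c=manip.camera('scene'); cv2.imwrite('pics/s2.png',cv2.resize(c['pixels'][100:384,150:512],(764,600),interpolation=cv2.INTER_CUBIC))
E
```

```text
k 0 rot [-0.063 -0.024 -0.315]
k 180 rot [  0.038  -0.099 179.685]
k -180 rot [  0.038  -0.099 179.685]
shift cm [  0.168  -0.158 -14.965] now az -6.3847971647763755 pos [0.562 0.415 0.152] q [-0.91   0.551  0.308  1.355 -0.169  1.261 -0.705] F [-0.504 -0.303 -0.372] clk 2.35 w 0.5839933279335936
```

View pics/s2.png

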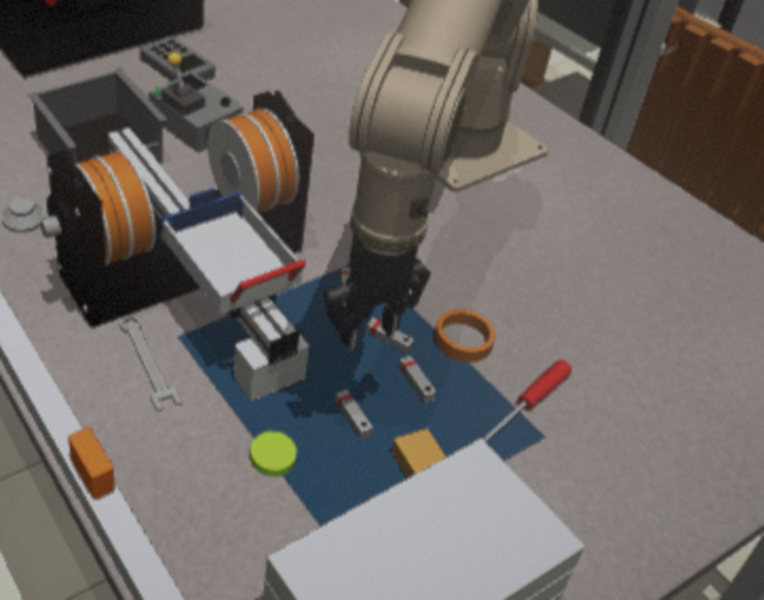

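The hand is above bar A, with the jaws across it. I'll descend and grip.

Call:
arm_command(commands=[[[0.1,0,-5,0,0,0],[0.1,0,-10,0,0,0],[0.1,0,-13,0,0,0],[0.1,0,-14.9,0,0,0],[0.1,0,-14.9,0,0,0],[0.1,0,-14.9,0,0,0]]])

```text
clock: 3.0
position: [0.5644, 0.4139, 0.0034]
ee_rot: [-0.47, 0.528, -0.528, 0.471]
ft_force: [-0.3, -0.3, -0.1]
grip_width: 0.586
```

Call:
arm_command(commands=[[[0,0,0,0,0,0],[0,0,0,0,0,0],[0,0,0,0,0,0],[0,0,0,0,0,0],[0,0,0,0,0,0]]], claw=0.5)

```text
clock: 3.5
position: [0.5653, 0.4136, 0.004]
ee_rot: [-0.469, 0.528, -0.528, 0.471]
ft_force: [-1.5, 0.0, 6.5]
grip_width: 0.199
```

Call:
arm_command(commands=[[[0,0,4,0,0,0],[0,0,8,0,0,0],[0,0,13,0,0,0],[0,0,18,0,0,0],[0,0,20,0,0,0],[0,0,20,0,0,0]]])

```text
clock: 4.1
position: [0.5661, 0.4138, 0.2072]
ee_rot: [0.468, -0.528, 0.528, -0.473]
ft_force: [0.0, 0.4, -1.8]
grip_width: 0.198
```

```bash
python3 d.py 0.650 0.221 0.20 -2
python3 - <<'E'
from h import *
c=manip.camera('scene'); cv2.imwrite('pics/s3.png',cv2.resize(c['pixels'][100:384,150:512],(764,600),interpolation=cv2.INTER_CUBIC))
E
```

```text
k 0 rot [-0.277  0.297  4.652]
k 180 rot [   0.454    0.424 -175.347]
k -180 rot [   0.454    0.424 -175.347]
shift cm [  8.388 -19.278  -0.72 ] now az -6.653098153425372 pos [0.566 0.414 0.207] q [-0.911  0.519  0.322  1.285 -0.162  1.356 -0.712] F [ 0.009  0.367 -1.76 ] clk 4.1 w 0.19789327683956726
```

View pics/s3.png

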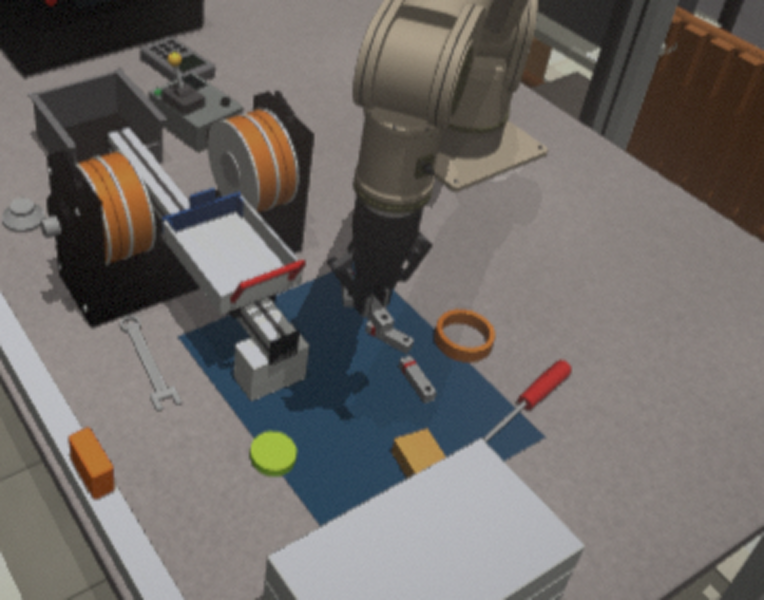

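Call:
arm_command(commands=[[[2,-4.6,3,0,0,2],[4.3,-9.8,3,0,0,4.6],[6.4,-14.7,3,0,0,4.6],[8.6,-19.6,3,0,0,4.6],[8.6,-19.6,3,0,0,4.6],[8.6,-19.6,0,0,0,4.6],[8.6,-19.6,0,0,0,4.6]]])

```text
clock: 4.85
position: [0.6483, 0.2153, 0.1966]
ee_rot: [-0.493, 0.51, -0.508, 0.488]
ft_force: [-0.7, 1.1, -2.9]
grip_width: 0.197
```

```bash
python3 d.py 0.652 0.218 0.139 -2
python3 - <<'E'
from h import *
c=manip.camera('scene'); cv2.imwrite('pics/s4.png',cv2.resize(c['pixels'][100:384,150:512],(764,600),interpolation=cv2.INTER_CUBIC))
E
```

```text
k 0 rot [ 0.19  -0.468  0.137]
k 180 rot [  -0.734   -0.298 -179.861]
k -180 rot [  -0.734   -0.298 -179.861]
shift cm [ 0.366  0.267 -5.76 ] now az -2.1379127206991306 pos [0.648 0.215 0.197] q [-0.64   0.5    0.367  1.343 -0.177  1.34  -0.31 ] F [-0.727  1.071 -2.872] clk 4.85 w 0.19730807055864683
```

View pics/s4.png

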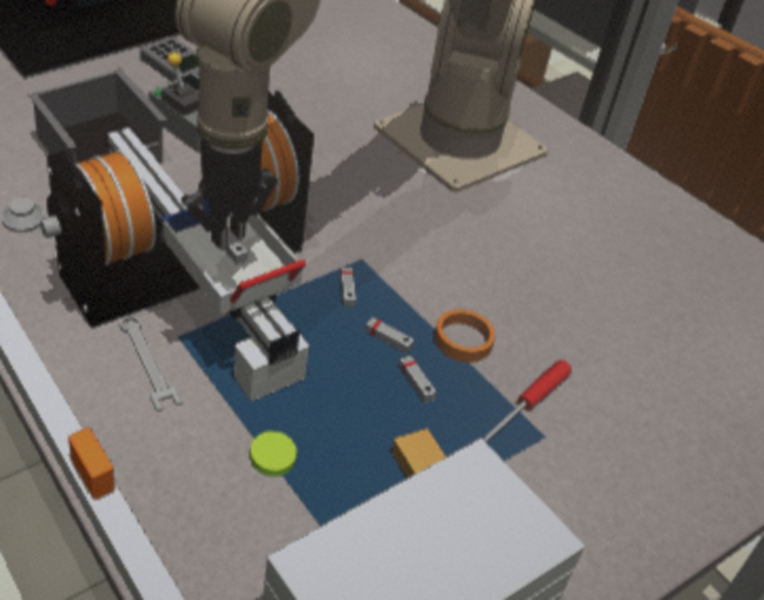

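Call:
arm_command(commands=[[[0.2,0.1,-3,0,0,0],[0.2,0.1,-5,0,0,0],[0.2,0.1,-6,0,0,0],[0.2,0.1,-6.4,0,0,0],[0.2,0.1,-6.4,0,0,0]]])

```text
clock: 5.4
position: [0.6527, 0.2185, 0.1388]
ee_rot: [0.491, -0.509, 0.509, -0.491]
ft_force: [0.6, -0.1, -0.8]
grip_width: 0.2
```

```bash
python3 d.py 0.652 0.218 0.139 -2
python3 - <<'E'
from h import *
c=manip.camera('scene'); cv2.imwrite('pics/s5.png',cv2.resize(c['pixels'][140:284,200:362],(675,600),interpolation=cv2.INTER_CUBIC))
E
```

```text
k 0 rot [-0.008  0.01   0.007]
k 180 rot [   0.016    0.012 -179.993]
k -180 rot [   0.016    0.012 -179.993]
shift cm [-0.066 -0.048  0.024] now az -2.0073399346736753 pos [0.653 0.218 0.139] q [-0.636  0.543  0.355  1.404 -0.192  1.228 -0.299] F [ 0.572 -0.082 -0.83 ] clk 5.4 w 0.19964952505721553
```

View pics/s5.png

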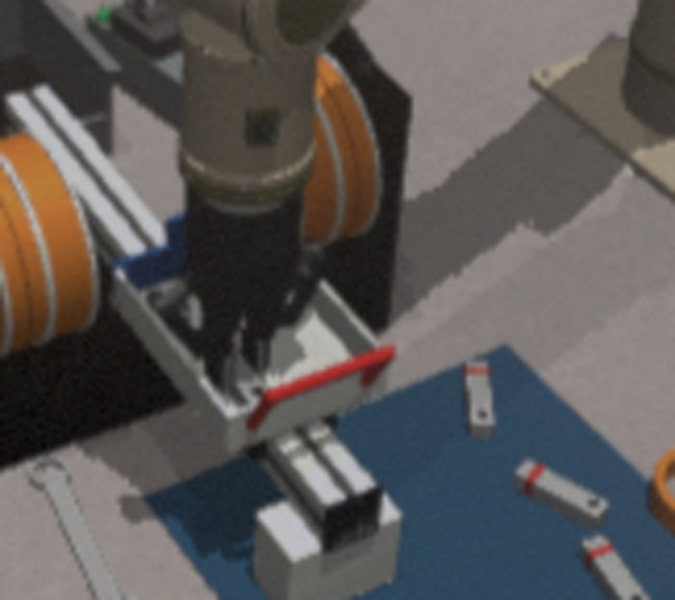

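Call:
arm_command(commands=[[[-0.1,0,-0.3,0,0,0],[-0.1,0,-0.3,0,0,0],[-0.1,0,-0.3,0,0,0],[-0.1,0,3,0,0,0],[-0.1,0,7.5,0,0,0],[-0.1,0,9.5,0,0,0],[-0.1,0,9.5,0,0,0]]], claw=3)

```text
clock: 6.15
position: [0.6534, 0.2182, 0.238]
ee_rot: [0.489, -0.508, 0.51, -0.493]
ft_force: [0.9, 0.5, -0.3]
grip_width: 0.351
```

```bash
python3 d.py 0.450 0.409 0.002 -8.5
python3 - <<'E'
from h import *
c=manip.camera('scene'); cv2.imwrite('pics/s6.png',cv2.resize(c['pixels'][140:284,200:362],(675,600),interpolation=cv2.INTER_CUBIC))
E
```

```text
k 0 rot [-0.13   0.379 -6.439]
k 180 rot [ -0.575  -0.198 173.56 ]
k -180 rot [ -0.575  -0.198 173.56 ]
shift cm [-20.34   19.081 -23.6  ] now az -2.0613305678334624 pos [0.653 0.218 0.238] q [-0.642  0.48   0.374  1.283 -0.173  1.402 -0.315] F [ 0.917  0.51  -0.261] clk 6.15 w 0.3509798403283068
```

View pics/s6.png

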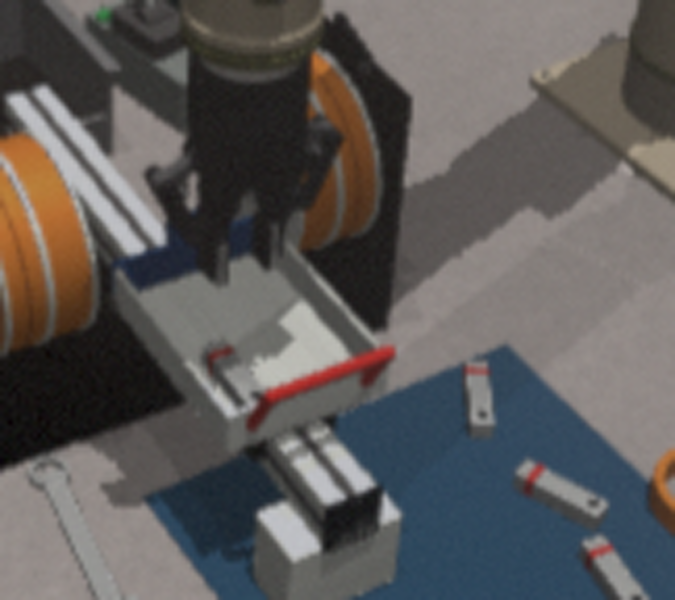

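Bar A lies in the pan near the tail, on the far side. Bar B is next.

Call:
arm_command(commands=[[[-3.5,3.3,0,0,0,-3],[-7,6.6,0,0,0,-6.4],[-10.5,9.9,0,0,0,-6.4],[-14,13.2,-3,0,0,-6.4],[-17.5,16.5,-7,0,0,-6.4],[-20.3,19.1,-11,0,0,-6.4],[-20.3,19.1,-15,0,0,-6.4],[-20.3,19.1,-15,0,0,-6.4],[-20.3,19.1,-15,0,0,-6.4]]], claw=5)

```text
clock: 7.1
position: [0.4479, 0.4076, 0.0817]
ee_rot: [0.463, -0.535, 0.536, -0.46]
ft_force: [-0.2, -0.4, 1.1]
grip_width: 0.586
```

```bash
python3 d.py 0.450 0.409 0.002 -8.5; python3 bars.py | grep -v "nred 0"
python3 - <<'E'
from h import *
c=manip.camera('scene'); cv2.imwrite('pics/s7.png',cv2.resize(c['pixels'][170:334,260:462],(739,600),interpolation=cv2.INTER_CUBIC))
E
```

```text
k 0 rot [ 0.208 -0.137 -0.065]
k 180 rot [  0.216   0.327 179.935]
k -180 rot [  0.216   0.327 179.935]
shift cm [ 0.206  0.143 -7.965] now az -8.43515627855872 pos [0.448 0.408 0.082] q [-1.028  0.421  0.267  1.691 -0.123  1.051 -0.869] F [-0.232 -0.401  1.078] clk 7.1 w 0.5863934385799531
comp [160 218  11   7  60] ctr [0.4472 0.3934] rect [446.8 393.3] [43.8 22.7] ang 81.1 zmed 0.014442766626246512 nred 3 redc [0.4482 0.3883]
comp [172 220  19  11 103] ctr [0.4317 0.3248] rect [431.9 325.3] [23.8 75.4] ang 111.0 zmed 0.015303966958339663 nred 2 redc [0.439 0.305]
comp [200 221  17  14 106] ctr [0.4232 0.2138] rect [423.5 214.5] [74.8 23.9] ang 58.1 zmed 0.013952999091782912 nred 3 redc [0.4136 0.1954]
```

View pics/s7.png

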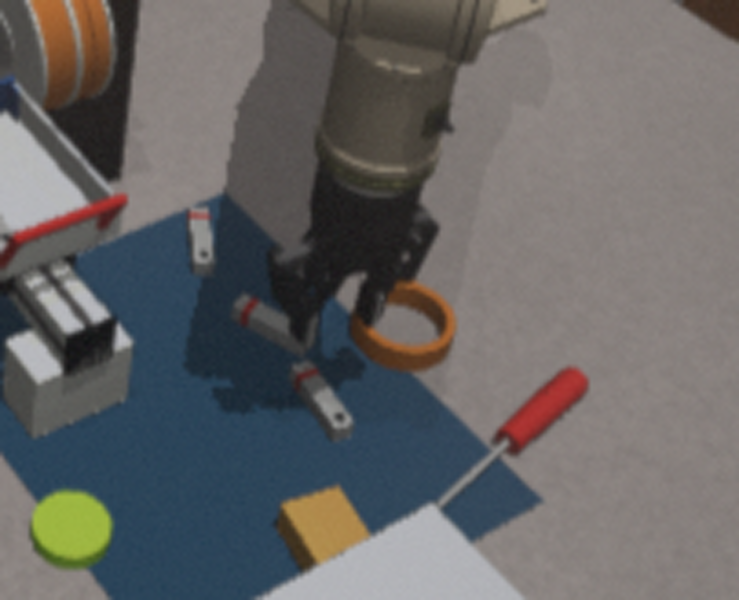

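Call:
arm_command(commands=[[[0.1,0,-4,0,0,0],[0.1,0,-7,0,0,0],[0.1,0,-8.2,0,0,0],[0.1,0,-8.2,0,0,0]]])

```text
clock: 7.65
position: [0.4503, 0.4081, 0.0013]
ee_rot: [0.462, -0.536, 0.536, -0.461]
ft_force: [0.2, 0.1, 1.1]
grip_width: 0.588
```

Call:
arm_command(commands=[[[0,0,0,0,0,0],[0,0,0,0,0,0],[0,0,0,0,0,0],[0,0,0,0,0,0],[0,0,0,0,0,0]]], claw=0.5)

```text
clock: 8.15
position: [0.4509, 0.4099, 0.0035]
ee_rot: [-0.461, 0.536, -0.535, 0.463]
ft_force: [-0.0, -0.8, 6.3]
grip_width: 0.196
```

Call:
arm_command(commands=[[[0,0,4,0,0,0],[0,0,8,0,0,0],[0,0,13,0,0,0],[0,0,18,0,0,0],[0,0,23,0,0,0],[0,0,23.5,0,0,0],[0,0,23.5,0,0,0]]])

```text
clock: 8.85
position: [0.4502, 0.4094, 0.2385]
ee_rot: [-0.46, 0.536, -0.535, 0.463]
ft_force: [0.4, 0.7, -2.1]
grip_width: 0.196
```

```bash
python3 d.py 0.598 0.220 0.139 -2
```

```text
k 0 rot [-0.185  0.133  6.453]
k 180 rot [   0.201    0.281 -173.547]
k -180 rot [   0.201    0.281 -173.547]
shift cm [ 14.777 -18.939  -9.95 ] now az -8.45282920461079 pos [0.45  0.409 0.239] q [-1.049  0.29   0.293  1.517 -0.085  1.344 -0.896] F [ 0.402  0.731 -2.142] clk 8.85 w 0.19627421513130405
```

Call:
arm_command(commands=[[[3,-3.8,0,0,0,3],[6,-7.6,0,0,0,6.4],[9,-11.4,0,0,0,6.4],[12,-15.2,0,0,0,6.4],[14.8,-18.9,0,0,0,6.4],[14.8,-18.9,-3,0,0,6.4],[14.8,-18.9,-6,0,0,6.4],[14.8,-18.9,-8,0,0,6.4],[14.8,-18.9,-9.9,0,0,6.4],[14.8,-18.9,-9.9,0,0,6.4],[14.8,-18.9,-9.9,0,0,6.4]]])

```text
clock: 9.95
position: [0.5965, 0.2194, 0.1353]
ee_rot: [-0.492, 0.509, -0.509, 0.49]
ft_force: [0.4, -0.4, -2.5]
grip_width: 0.201
```

```bash
python3 d.py 0.598 0.220 0.136 -2
```

```text
k 0 rot [ 0.092 -0.167  0.059]
k 180 rot [  -0.263   -0.144 -179.941]
k -180 rot [  -0.263   -0.144 -179.941]
shift cm [0.147 0.06  0.075] now az -2.05879363998239 pos [0.597 0.219 0.135] q [-0.715  0.437  0.38   1.565 -0.17   1.176 -0.337] F [ 0.439 -0.446 -2.534] clk 9.95 w 0.20096512225205393
```

Call:
arm_command(commands=[[[0,0,0,0,0,0],[0,0,0,0,0,0],[0,0,0,0,0,0],[0,0,3,0,0,0],[0,0,7.5,0,0,0],[0,0,10.2,0,0,0],[0,0,10.2,0,0,0]]], claw=3)

```text
clock: 10.65
position: [0.5996, 0.2204, 0.2444]
ee_rot: [0.488, -0.508, 0.51, -0.494]
ft_force: [0.8, -0.1, 0.5]
grip_width: 0.354
```

```bash
python3 bars.py | grep -v "nred 0";python3 d.py 0.432 0.325 0.002 21;  python3 - <<'E'
from h import *
c=manip.camera('scene'); cv2.imwrite('pics/s8.png',cv2.resize(c['pixels'][140:304,210:412],(739,600),interpolation=cv2.INTER_CUBIC))
E
```

```text
k 0 rot [-0.051  0.053 23.047]
k 180 rot [   0.073    0.072 -156.953]
k -180 rot [   0.073    0.072 -156.953]
shift cm [-16.586  10.496 -23.774] now az -2.0472092577955325 pos [0.598 0.22  0.24 ] q [-0.727  0.364  0.4    1.436 -0.142  1.369 -0.358] F [ 0.399  0.149 -0.212] clk 10.75 w 0.3527293334119184
```

View pics/s8.png

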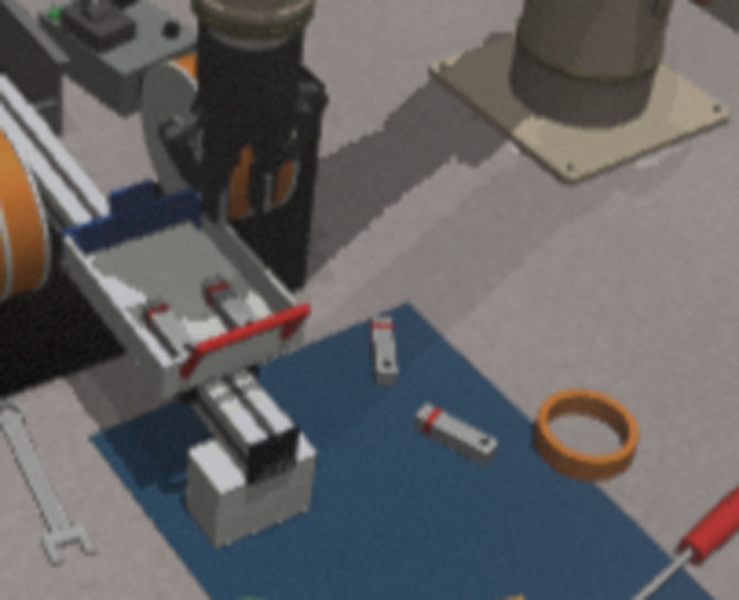

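Two bars lie side by side in the pan. Bars C and D look unmoved, so I'll go to bar C.

Call:
arm_command(commands=[[[-3.5,2.3,0,0,0,6],[-7,4.6,0,0,0,12],[-10.5,7,0,0,0,18],[-14,9,-3,0,0,23],[-16.6,10.5,-7,0,0,23],[-16.6,10.5,-11,0,0,23],[-16.6,10.5,-14,0,0,23],[-16.6,10.5,-14,0,0,23],[-16.6,10.5,-14,0,0,23]]], claw=5)

```text
clock: 11.7
position: [0.4315, 0.3245, 0.0992]
ee_rot: [0.583, -0.401, 0.401, -0.582]
ft_force: [-0.1, 1.2, 1.3]
grip_width: 0.589
```

```bash
python3 d.py 0.432 0.325 0.002 21;  python3 - <<'E'
from h import *
c=manip.camera('scene'); cv2.imwrite('pics/s9.png',cv2.resize(c['pixels'][170:334,260:462],(739,600),interpolation=cv2.INTER_CUBIC))
E
```

```text
k 0 rot [ 0.069 -0.054  0.072]
k 180 rot [  -0.085   -0.108 -179.928]
k -180 rot [  -0.085   -0.108 -179.928]
shift cm [ 0.047  0.05  -9.723] now az 20.927861383917104 pos [0.432 0.324 0.099] q [-0.933  0.263  0.233  1.852 -0.069  1.036 -0.307] F [-0.112  1.188  1.289] clk 11.7 w 0.588580239084035
```

View pics/s9.png

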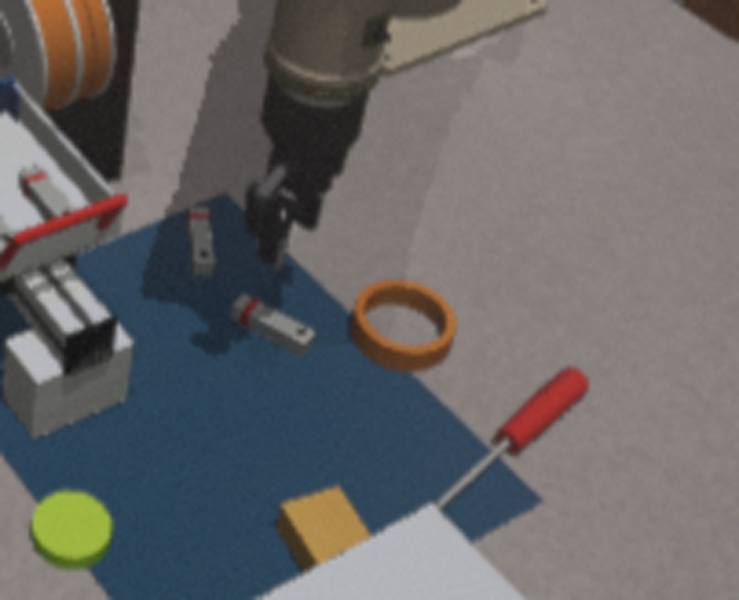

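Call:
arm_command(commands=[[[0,0,-4,0,0,0],[0,0,-8,0,0,0],[0,0,-9.8,0,0,0],[0,0,-9.8,0,0,0],[0,0,-9.8,0,0,0]]])

```text
clock: 12.25
position: [0.4329, 0.3257, 0.0031]
ee_rot: [-0.582, 0.401, -0.401, 0.583]
ft_force: [0.9, 0.4, -0.6]
grip_width: 0.586
```

Call:
arm_command(commands=[[[0,0,0,0,0,0],[0,0,0,0,0,0],[0,0,0,0,0,0],[0,0,0,0,0,0],[0,0,0,0,0,0]]], claw=0.5)

```text
clock: 12.75
position: [0.4327, 0.3258, 0.003]
ee_rot: [-0.582, 0.401, -0.401, 0.584]
ft_force: [-1.4, -1.7, 7.7]
grip_width: 0.198
```

Call:
arm_command(commands=[[[0,0,4,0,0,0],[0,0,8,0,0,0],[0,0,13,0,0,0],[0,0,18,0,0,0],[0,0,23,0,0,0],[0,0,23.5,0,0,0],[0,0,23.5,0,0,0]]])

```text
clock: 13.45
position: [0.4322, 0.3253, 0.2381]
ee_rot: [-0.581, 0.401, -0.401, 0.584]
ft_force: [0.6, -1.2, -4.0]
grip_width: 0.197
```

```bash
python3 d.py 0.649 0.142 0.137 -2
```

```text
k 0 rot [ -0.125   0.165 -22.948]
k 180 rot [ -0.229  -0.173 157.052]
k -180 rot [ -0.229  -0.173 157.052]
shift cm [ 21.684 -18.332 -10.109] now az 20.947751026119892 pos [0.432 0.325 0.238] q [-0.954  0.136  0.248  1.692 -0.035  1.315 -0.334] F [ 0.559 -1.226 -4.001] clk 13.45 w 0.19726795491245078
```

Call:
arm_command(commands=[[[3.5,-3,0,0,0,-6],[7,-6,0.5,0,0,-12],[10.5,-9,0.5,0,0,-18],[14,-12,0.5,0,0,-23],[17.5,-15,0.5,0,0,-23],[21.4,-18.5,0.5,0,0,-23],[21.4,-18.5,-2,0,0,-23],[21.4,-18.5,-5,0,0,-23],[21.4,-18.5,-8,0,0,-23],[21.4,-18.5,-9.8,0,0,-23],[21.4,-18.5,-10.1,0,0,-23],[21.4,-18.5,-10.1,0,0,-23],[21.4,-18.5,-10.1,0,0,-23]]])

```text
clock: 14.75
position: [0.6447, 0.1396, 0.1334]
ee_rot: [-0.492, 0.509, -0.509, 0.49]
ft_force: [-0.3, 0.7, -1.9]
grip_width: 0.201
```

```bash
python3 d.py 0.646 0.140 0.137 -2
python3 - <<'E'
from h import *
c=manip.camera('scene'); cv2.imwrite('pics/s10.png',cv2.resize(c['pixels'][140:304,210:412],(739,600),interpolation=cv2.INTER_CUBIC))
E
```

```text
k 0 rot [ 0.059 -0.148  0.062]
k 180 rot [  -0.233   -0.093 -179.937]
k -180 rot [  -0.233   -0.093 -179.937]
shift cm [0.132 0.039 0.357] now az -2.0625646227552537 pos [0.645 0.14  0.133] q [-0.597  0.497  0.429  1.498 -0.214  1.196 -0.17 ] F [-0.292  0.683 -1.852] clk 14.75 w 0.20079242923854554
```

View pics/s10.png

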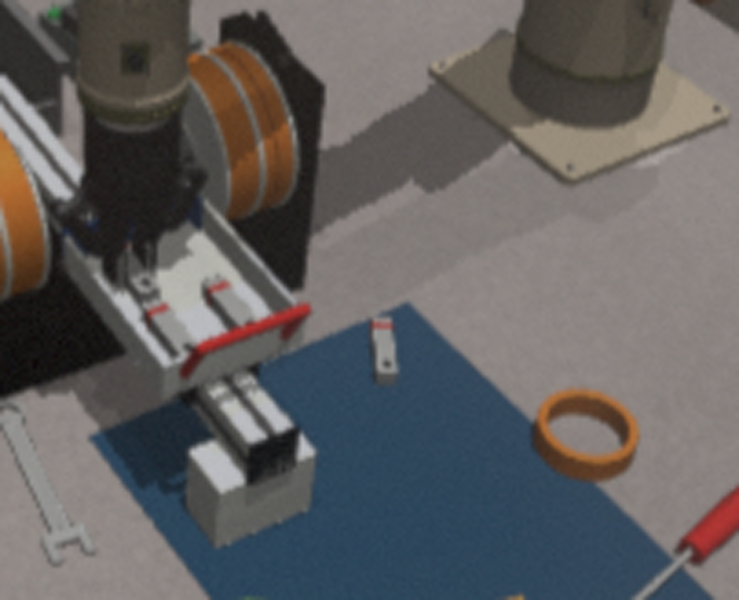

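Bar C is down in the pan's gate half, in line with bar A. I'll release it and go to bar D.

Call:
arm_command(commands=[[[0,0,0,0,0,0],[0,0,0,0,0,0],[0,0,0,0,0,0],[0,0,3,0,0,0],[0,0,7.5,0,0,0],[0,0,10.2,0,0,0],[0,0,10.2,0,0,0]]], claw=3)

```text
clock: 15.5
position: [0.6477, 0.14, 0.2425]
ee_rot: [0.488, -0.508, 0.51, -0.493]
ft_force: [0.8, 0.5, -0.4]
grip_width: 0.351
```

```bash
python3 bars.py ;python3 d.py 0.424 0.214 0.002 -32
```

```text
comp [179 183  13  10  24] ctr [0.5834 0.3143] rect [583.  315.1] [59.8 18. ] ang 63.6 zmed 0.0008895915215486644 nred 0 redc None
comp [140 194   6  14  59] ctr [0.5332 0.4909] rect [531.3 491.8] [20.4 54.4] ang 173.9 zmed 0.02506047057920054 nred 0 redc None
comp [200 217   5  16  33] ctr [0.4362 0.2369] rect [434.9 239. ] [62. 16.] ang 8.5 zmed 0.0025967715192467193 nred 0 redc None
k 0 rot [ -0.012   0.073 -29.951]
k 180 rot [ -0.098  -0.016 150.049]
k -180 rot [ -0.098  -0.016 150.049]
shift cm [-22.19    7.403 -23.573] now az -2.049376744205969 pos [0.646 0.14  0.238] q [-0.607  0.427  0.453  1.37  -0.186  1.385 -0.191] F [ 0.128 -0.376  0.243] clk 15.6 w 0.34837754302775936
```

Call:
arm_command(commands=[[[-3.5,1.2,0,0,0,-6],[-7,2.4,0,0,0,-12],[-10.5,3.6,0,0,0,-18],[-14,4.8,-2,0,0,-24],[-18,6,-5,0,0,-30],[-22.2,7.4,-9,0,0,-30],[-22.2,7.4,-13,0,0,-30],[-22.2,7.4,-13,0,0,-30],[-22.2,7.4,-13,0,0,-30]]], claw=5)

```text
clock: 16.5
position: [0.4238, 0.2133, 0.1075]
ee_rot: [0.343, -0.618, 0.619, -0.342]
ft_force: [0.8, 0.4, 2.0]
grip_width: 0.587
```

```bash
python3 bars.py ;python3 d.py 0.424 0.214 0.002 -32;  python3 - <<'E'
from h import *
c=manip.camera('scene'); cv2.imwrite('pics/s11.png',cv2.resize(c['pixels'][140:304,210:412],(739,600),interpolation=cv2.INTER_CUBIC))
E
```

```text
comp [179 183  13  10  22] ctr [0.5834 0.3153] rect [583.  315.1] [59.8 18. ] ang 62.7 zmed 0.0021149652756420737 nred 0 redc None
comp [140 194   6  14  58] ctr [0.5329 0.4909] rect [531.3 491.8] [20.4 54.4] ang 173.6 zmed 0.02462030916360789 nred 0 redc None
comp [212 227   5   8  22] ctr [0.4124 0.1888] rect [413.4 187.7] [30.  14.3] ang 22.7 zmed 0.014516869791680924 nred 1 redc [0.4178 0.1927]
k 0 rot [-0.054  0.13   0.129]
k 180 rot [   0.204    0.085 -179.871]
k -180 rot [   0.204    0.085 -179.871]
shift cm [ -0.158   0.005 -10.719] now az -32.12873979735709 pos [0.426 0.214 0.109] q [-0.952  0.112  0.414  2.011 -0.052  1.026 -1.074] F [ 0.687 -0.192  1.31 ] clk 16.6 w 0.58573880492095
```

View pics/s11.png

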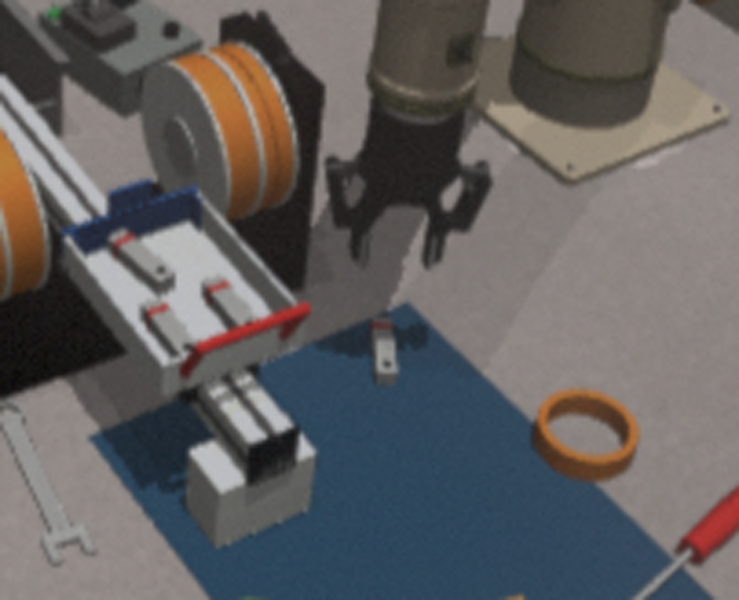

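Call:
arm_command(commands=[[[-0.1,0,-4,0,0,0],[-0.1,0,-8,0,0,0],[-0.1,0,-10.6,0,0,0],[-0.1,0,-10.6,0,0,0],[-0.1,0,-10.6,0,0,0]]])

```text
clock: 17.15
position: [0.424, 0.2141, 0.0027]
ee_rot: [0.342, -0.619, 0.619, -0.343]
ft_force: [0.9, -0.2, 0.7]
grip_width: 0.585
```

Call:
arm_command(commands=[[[0,0,0,0,0,0],[0,0,0,0,0,0],[0,0,0,0,0,0],[0,0,0,0,0,0],[0,0,0,0,0,0]]], claw=0.5)

```text
clock: 17.65
position: [0.4238, 0.2147, 0.003]
ee_rot: [-0.342, 0.619, -0.618, 0.343]
ft_force: [-2.0, -0.6, 8.7]
grip_width: 0.201
```

Call:
arm_command(commands=[[[0,0,4,0,0,0],[0,0,8,0,0,0],[0,0,13,0,0,0],[0,0,18,0,0,0],[0,0,23,0,0,0],[0,0,23.5,0,0,0],[0,0,23.5,0,0,0]]])

```text
clock: 18.35
position: [0.4232, 0.2142, 0.238]
ee_rot: [-0.341, 0.619, -0.618, 0.344]
ft_force: [0.6, 0.2, -4.1]
grip_width: 0.202
```

```bash
python3 d.py 0.595 0.142 0.137 -2;  python3 - <<'E'
from h import *
c=manip.camera('top'); cv2.imwrite('pics/t12.png',cv2.resize(c['pixels'][145:245,165:295],(780,600),interpolation=cv2.INTER_CUBIC))
E
```

```text
k 0 rot [-0.191  0.103 30.054]
k 180 rot [   0.137    0.255 -149.946]
k -180 rot [   0.137    0.255 -149.946]
shift cm [ 17.177  -7.224 -10.098] now az -32.05415212898319 pos [0.423 0.214 0.238] q [-0.989 -0.029  0.421  1.856  0.011  1.309 -1.131] F [ 0.572  0.181 -4.142] clk 18.35 w 0.20210177787864442
```

View pics/t12.png

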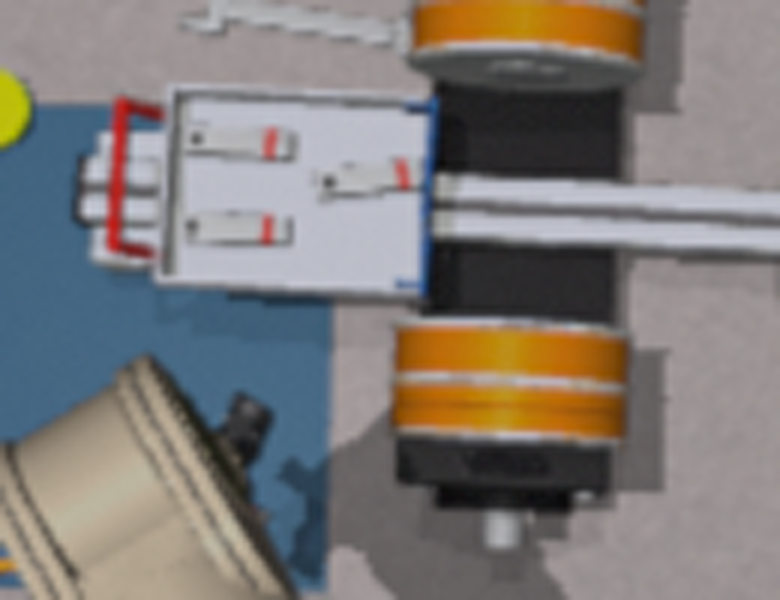

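Bar C has shifted to the middle of the gate half, at crop (362,178), but it still lies flat in the pan. Bar D goes in beside it on the near side, with a small drop.

Call:
arm_command(commands=[[[3.5,-1.5,0.5,0,0,7],[7,-3,0.5,0,0,14],[10.5,-4.5,0.5,0,0,21],[14,-5.8,0.5,0,0,28],[17,-7,0.5,0,0,30],[17,-7,0.5,0,0,30],[17,-7,-3,0,0,30],[17,-7,-6,0,0,30],[17,-7,-8,0,0,30],[17,-7,-8.8,0,0,30],[17,-7,-8.8,0,0,30],[17,-7,-8.8,0,0,30]]])

```text
clock: 19.6
position: [0.5928, 0.144, 0.1489]
ee_rot: [0.491, -0.509, 0.509, -0.491]
ft_force: [0.2, 0.3, -1.8]
grip_width: 0.199
```

```bash
python3 d.py 0.5925 0.144 0.140 -2
python3 - <<'E'
from h import *
c=manip.camera('scene'); cv2.imwrite('pics/s13.png',cv2.resize(c['pixels'][140:304,210:412],(739,600),interpolation=cv2.INTER_CUBIC))
E
```

```text
k 0 rot [-0.006  0.028  0.057]
k 180 rot [   0.044    0.01  -179.943]
k -180 rot [   0.044    0.01  -179.943]
shift cm [-0.032 -0.002 -0.889] now az -2.0573869992407765 pos [0.593 0.144 0.149] q [-0.732  0.384  0.528  1.633 -0.206  1.18  -0.192] F [ 0.204  0.283 -1.792] clk 19.6 w 0.19869140483597098
```

View pics/s13.png

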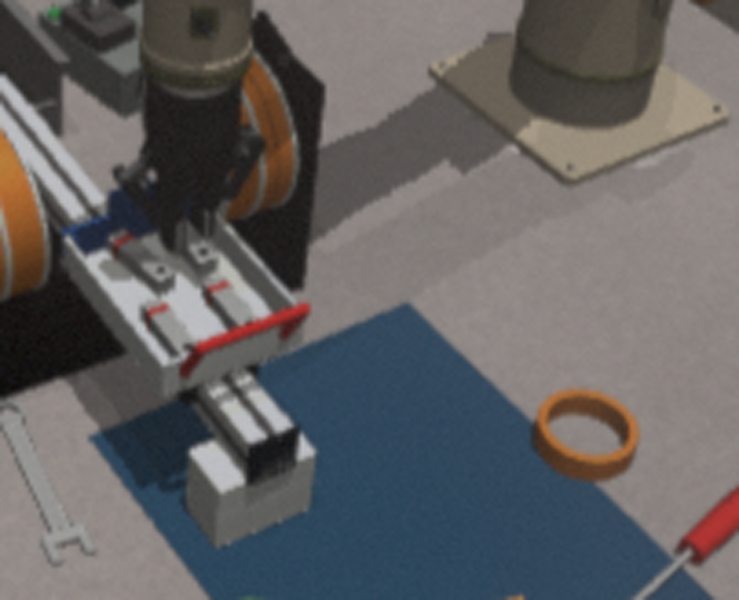

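Call:
arm_command(commands=[[[-0.1,0,-0.7,0,0,0],[-0.1,0,-0.7,0,0,0]]])

```text
clock: 19.85
position: [0.5914, 0.144, 0.141]
ee_rot: [-0.491, 0.509, -0.509, 0.491]
ft_force: [0.1, 0.3, -2.1]
grip_width: 0.202
```

Call:
arm_command(commands=[[[0,0,0,0,0,0],[0,0,0,0,0,0],[0,0,0,0,0,0],[0,0,2,0,0,0],[0,0,5,0,0,0],[0,0,9.5,0,0,0],[0,0,13,0,0,0],[0,0,13,0,0,0]]], claw=2.6)

```text
clock: 20.65
position: [0.5939, 0.144, 0.277]
ee_rot: [0.488, -0.508, 0.51, -0.494]
ft_force: [0.1, -1.2, -0.4]
grip_width: 0.306
```

```bash
python3 d.py 0.439 -0.36 0.26 -2
python3 - <<'E'
from h import *
c=manip.camera('scene'); cv2.imwrite('pics/s14.png',cv2.resize(c['pixels'][80:304,150:412],(702,600),interpolation=cv2.INTER_CUBIC))
E
```

```text
k 0 rot [-0.182  0.46   0.074]
k 180 rot [   0.723    0.286 -179.925]
k -180 rot [   0.723    0.286 -179.925]
shift cm [-15.487 -50.402  -1.704] now az -2.0743551357081835 pos [0.594 0.144 0.277] q [-0.752  0.295  0.557  1.465 -0.158  1.417 -0.228] F [ 0.13  -1.236 -0.415] clk 20.65 w 0.30628023837604434
```

View pics/s14.png

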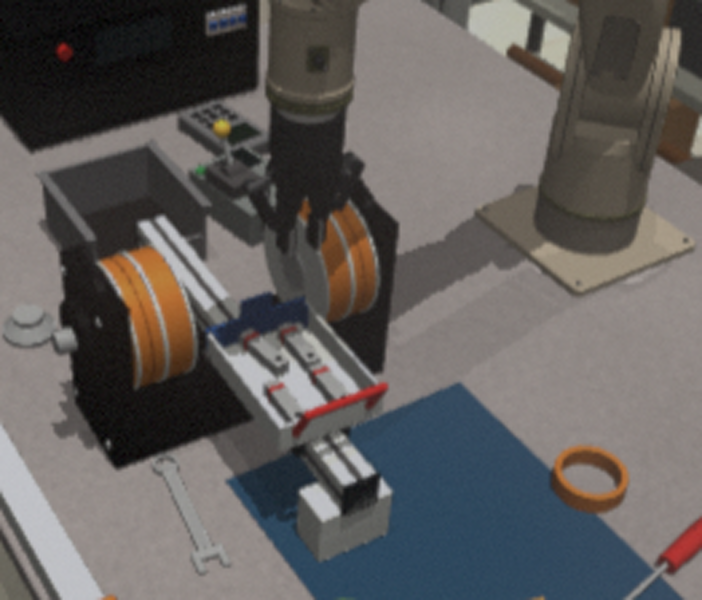

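All four bars lie in the pan. Next, the switch: the ball is at about crop (222,128).

Call:
arm_command(commands=[[[0,0,3,0,0,0],[-2,-5,4,0,0,0],[-3.5,-10,4,0,0,0],[-5,-15,4,0,0,0],[-7,-20,4,0,0,0],[-9,-25,4,0,0,0],[-11,-30,4,0,0,0],[-12.5,-35,4,0,0,0],[-14,-40,3,0,0,0],[-14.7,-45,1,0,0,0],[-14.7,-49,0,0,0,0],[-14.7,-51,0,0,0,0],[-14.7,-51,0,0,0,0],[-14.7,-51,0,0,0,0]]], claw=0)

```text
clock: 22.1
position: [0.4438, -0.3666, 0.27]
ee_rot: [-0.491, 0.51, -0.509, 0.49]
ft_force: [0.7, 0.8, 0.0]
grip_width: 0.0
```

```bash
python3 d.py 0.447 -0.365 0.132 -2
python3 - <<'E'
from h import *
c=manip.camera('scene'); cv2.imwrite('pics/s15.png',cv2.resize(c['pixels'][60:260,130:380],(750,600),interpolation=cv2.INTER_CUBIC))
c=manip.camera('top'); cv2.imwrite('pics/t15.png',cv2.resize(c['pixels'][145:275,235:405],(784,600),interpolation=cv2.INTER_CUBIC))
E
```

```text
k 0 rot [-0.012 -0.141  0.192]
k 180 rot [  -0.222    0.019 -179.808]
k -180 rot [  -0.222    0.019 -179.808]
shift cm [  0.32    0.158 -13.804] now az -2.191617951860975 pos [ 0.444 -0.367  0.27 ] q [-0.164  0.281  0.95   1.576 -0.229  1.406  0.768] F [0.669 0.807 0.003] clk 22.1 w 0.00031549013354578796
```

View pics/s15.png

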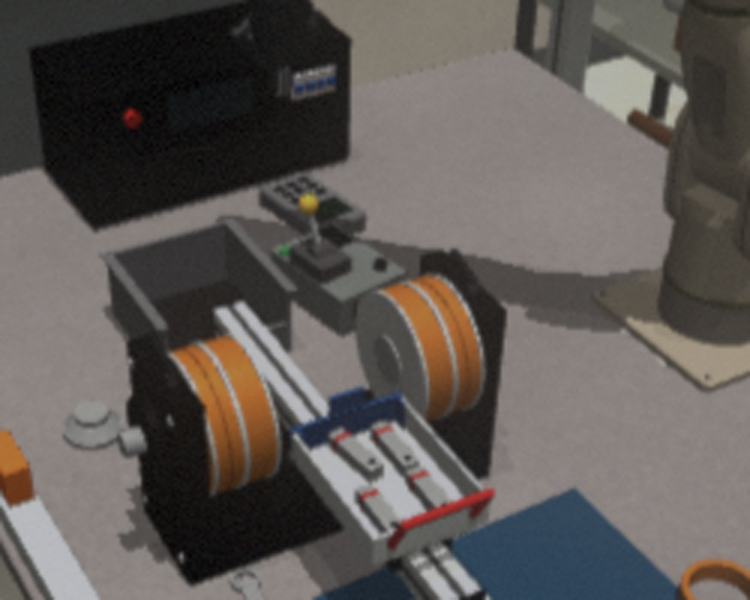

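View pics/t15.png

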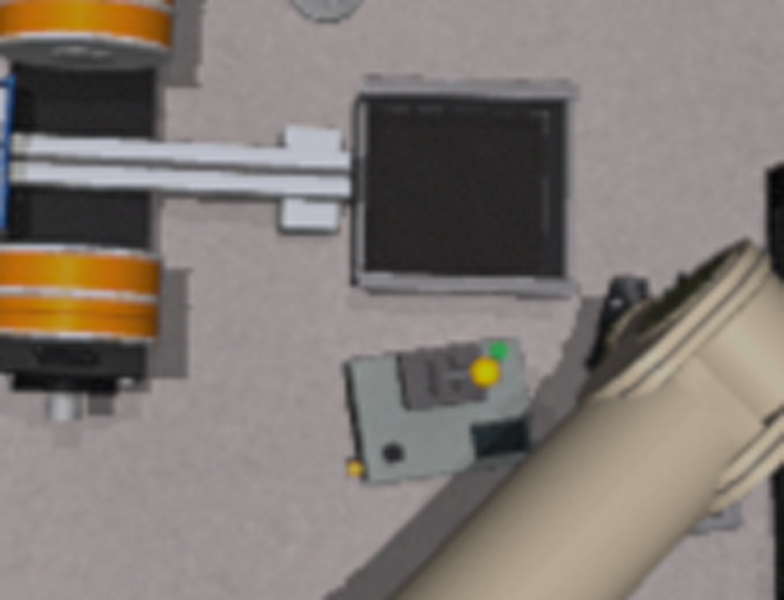

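Call:
arm_command(commands=[[[0.1,0,-4,0,0,0],[0.1,0,-8,0,0,0],[0.1,0,-11,0,0,0],[0.1,0,-13.8,0,0,0],[0.1,0,-13.8,0,0,0],[0.1,0,-13.8,0,0,0]]])

```text
clock: 22.8
position: [0.4464, -0.3652, 0.1343]
ee_rot: [0.491, -0.508, 0.509, -0.492]
ft_force: [0.1, -0.4, 0.7]
grip_width: 0.0
```

```bash
python3 d.py 0.434 -0.267 0.132 -2
python3 - <<'E'
from h import *
c=manip.camera('scene'); cv2.imwrite('pics/s16.png',cv2.resize(c['pixels'][60:180,170:320],(750,600),interpolation=cv2.INTER_CUBIC))
E
```

```text
k 0 rot [-0.018  0.035 -0.045]
k 180 rot [ -0.055  -0.028 179.955]
k -180 rot [ -0.055  -0.028 179.955]
shift cm [-1.244  9.816 -0.227] now az -1.9545710930522011 pos [ 0.446 -0.365  0.134] q [-0.105  0.404  0.886  1.751 -0.341  1.149  0.849] F [ 0.122 -0.364  0.67 ] clk 22.8 w 7.30031566955539e-05
```

View pics/s16.png

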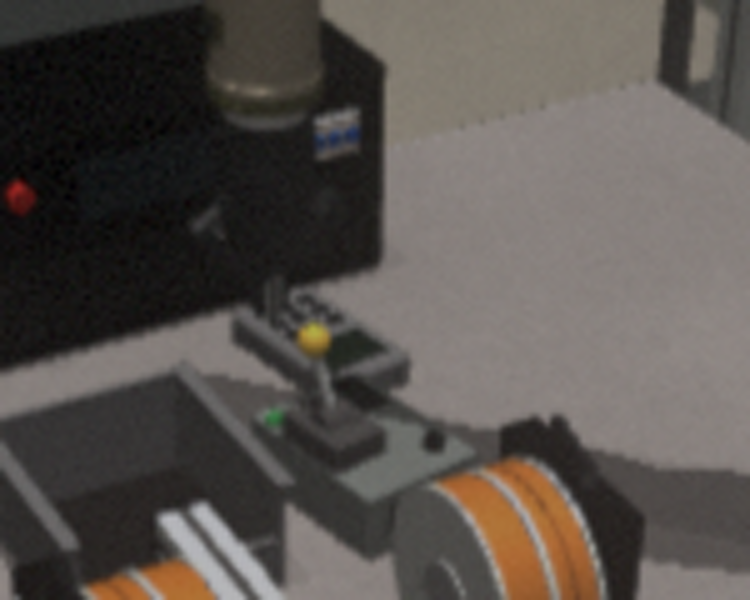

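Call:
arm_command(commands=[[[-0.2,2,0,0,0,0],[-0.4,3.5,0,0,0,0],[-0.6,5,0,0,0,0],[-0.8,6.5,0,0,0,0],[-0.9,8,0,0,0,0],[-1,9,0,0,0,0],[-1,9.7,0,0,0,0],[-1,9.7,0,0,0,0],[-1,9.7,0,0,0,0]]])

```text
clock: 23.75
position: [0.4364, -0.2747, 0.1354]
ee_rot: [0.491, -0.506, 0.513, -0.489]
ft_force: [4.9, -21.4, -9.4]
grip_width: 0.001
```

```bash
python3 d.py 0.434 -0.267 0.132 -2
python3 - <<'E'
from h import *
c=manip.camera('scene'); cv2.imwrite('pics/s17.png',cv2.resize(c['pixels'][60:180,170:320],(750,600),interpolation=cv2.INTER_CUBIC))
E
```

```text
k 0 rot [0.516 0.31  0.235]
k 180 rot [   0.486   -0.809 -179.762]
k -180 rot [   0.486   -0.809 -179.762]
shift cm [-0.243  0.766 -0.337] now az -2.2337990134365824 pos [ 0.436 -0.275  0.135] q [-0.352  0.221  0.926  1.914 -0.193  1.092  0.611] F [  4.928 -21.383  -9.426] clk 23.75 w 0.0013881786398050192
```

View pics/s17.png

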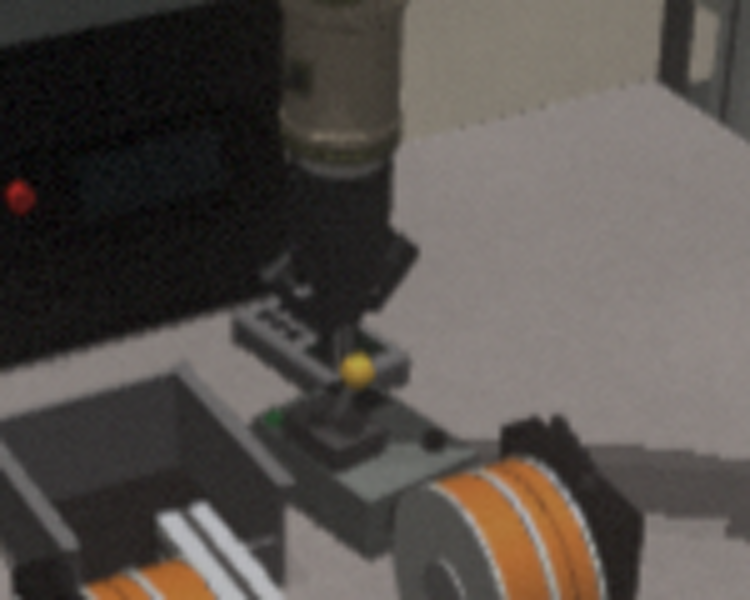

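The ball is now on the +y side at crop (358,370), and the toggle pressed against its stop with 21 N. The coils are on, so I'll back off and go to the handle.

Call:
arm_command(commands=[[[0,-2,0,0,0,0],[0,-3,2,0,0,0],[0,-3,7,0,0,0],[0,-3,12,0,0,0],[0,-1,16,0,0,0],[0,2,17,0,0,6]]])

```text
clock: 24.4
position: [0.4364, -0.2514, 0.3085]
ee_rot: [-0.515, 0.481, -0.486, 0.517]
ft_force: [0.6, 0.1, -1.2]
grip_width: 0.002
```

Call:
arm_command(commands=[[[2,4,0,0,0,8],[4,8,0,0,0,16],[6,12,0,0,0,24],[8,17,0,0,0,32],[10,22,0,0,0,40],[12,27,0,0,0,48],[14,32,0,0,0,56],[15,37,0,0,0,64],[17,42,0,0,0,72],[18,47,0,0,0,80],[19,52,0,0,0,84],[19.2,54,-2,0,0,84],[19.2,54,-4,0,0,84],[19.2,54,-4,0,0,84],[19.2,54,-4,0,0,84]]], claw=4)

```text
clock: 25.9
position: [0.628, 0.2899, 0.2647]
ee_rot: [0.707, -0.013, 0.013, -0.707]
ft_force: [0.3, -1.2, -0.0]
grip_width: 0.467
```

```bash
python3 d.py 0.627 0.286 0.172 88
python3 - <<'E'
from h import *
c=manip.camera('scene'); cv2.imwrite('pics/s18.png',cv2.resize(c['pixels'][60:284,130:402],(728,600),interpolation=cv2.INTER_CUBIC))
c=manip.camera('top'); cv2.imwrite('pics/t18.png',cv2.resize(c['pixels'][145:275,165:335],(784,600),interpolation=cv2.INTER_CUBIC))
E
python3 geo.py | grep -E "ball|handle"
```

```text
k 0 rot [0.012 0.061 0.126]
k 180 rot [   0.096   -0.019 -179.874]
k -180 rot [   0.096   -0.019 -179.874]
shift cm [-0.105 -0.389 -9.275] now az 87.87424231720416 pos [0.628 0.29  0.265] q [-0.814  0.497  0.483  1.228 -0.224  1.468  1.175] F [ 0.259 -1.24  -0.036] clk 25.9 w 0.4674568858008979
handle n 22 [0.6198 0.2596 0.3182] [0.5528 0.2101 0.1752] [0.6719 0.2878 0.6145]
ball 36 [ 0.4311 -0.253   0.1473] [ 0.4194 -0.2651  0.1332] [ 0.4422 -0.2423  0.1564]
handle n 106 [0.6289 0.2908 0.1928] [0.5781 0.2797 0.1771] [0.6761 0.2971 0.1987]
ball 25 [ 0.4357 -0.246   0.148 ] [ 0.4253 -0.2568  0.1394] [ 0.4429 -0.2345  0.1536]
```

View pics/s18.png

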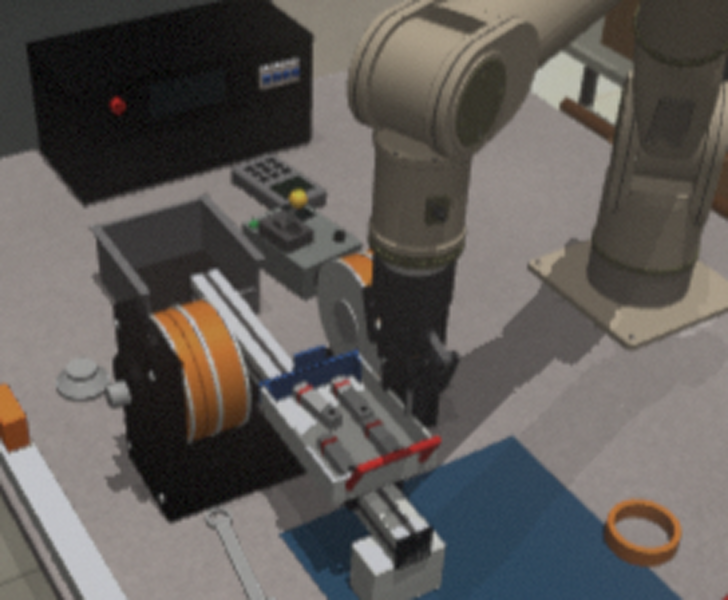

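View pics/t18.png

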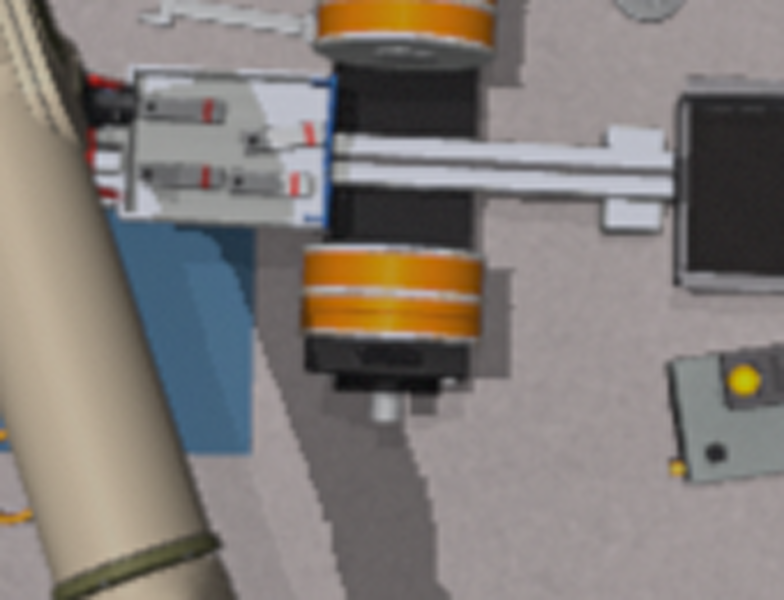

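Call:
arm_command(commands=[[[0,-0.3,-3,0,0,0],[0,-0.3,-6,0,0,0],[0,-0.3,-8,0,0,0],[0,-0.3,-9.2,0,0,0],[0,-0.3,-9.2,0,0,0]]])

```text
clock: 26.6
position: [0.6273, 0.2874, 0.1705]
ee_rot: [0.707, -0.013, 0.012, -0.707]
ft_force: [1.0, 0.4, -0.3]
grip_width: 0.467
```

```bash
python3 d.py 0.627 0.286 0.172 88
python3 - <<'E'
from h import *
c=manip.camera('scene'); cv2.imwrite('pics/s19.png',cv2.resize(c['pixels'][160:284,220:382],(783,600),interpolation=cv2.INTER_CUBIC))
E
```

```text
k 0 rot [ 0.034 -0.083  0.079]
k 180 rot [  -0.13    -0.053 -179.921]
k -180 rot [  -0.13    -0.053 -179.921]
shift cm [-0.028 -0.145  0.147] now az 87.9209743721644 pos [0.627 0.287 0.171] q [-0.812  0.539  0.463  1.366 -0.241  1.294  1.195] F [ 1.002  0.401 -0.318] clk 26.6 w 0.4668758423379797
```

View pics/s19.png

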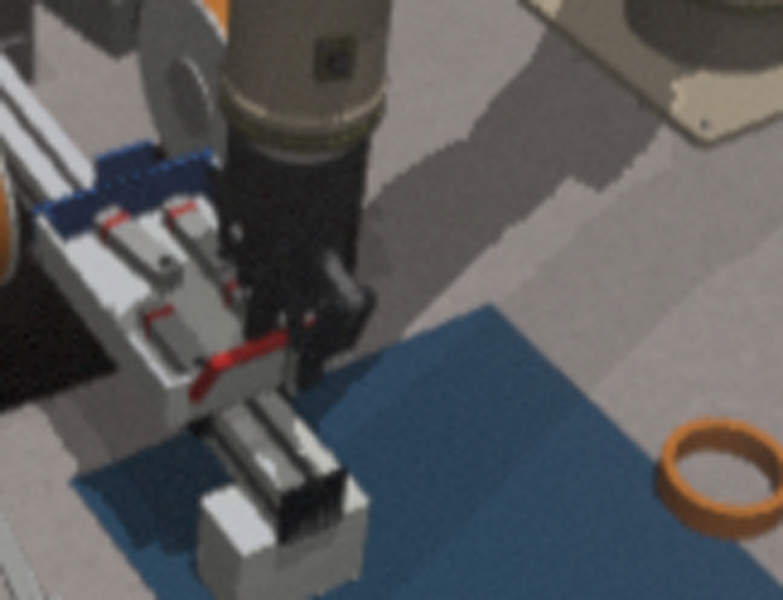

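Call:
arm_command(commands=[[[0,0,0,0,0,0],[0,0,0,0,0,0],[0,0,0,0,0,0],[0,0,0,0,0,0],[0,0,0,0,0,0],[0,0,0,0,0,0]]], claw=0.3)

```text
clock: 27.25
position: [0.6284, 0.2882, 0.1729]
ee_rot: [-0.707, 0.012, -0.013, 0.707]
ft_force: [0.0, 0.6, 6.2]
grip_width: 0.102
```

```bash
python3 d.py 0.627 0.286 0.172 88
python3 - <<'E'
from h import *
c=manip.camera('scene'); cv2.imwrite('pics/s20.png',cv2.resize(c['pixels'][160:284,220:382],(783,600),interpolation=cv2.INTER_CUBIC))
E
```

```text
k 0 rot [-0.077  0.122  0.048]
k 180 rot [   0.192    0.12  -179.952]
k -180 rot [   0.192    0.12  -179.952]
shift cm [-0.14  -0.223 -0.089] now az 87.95225201213069 pos [0.628 0.288 0.173] q [-0.812  0.538  0.463  1.363 -0.241  1.294  1.195] F [0.005 0.613 6.155] clk 27.25 w 0.10212863421204549
```

View pics/s20.png

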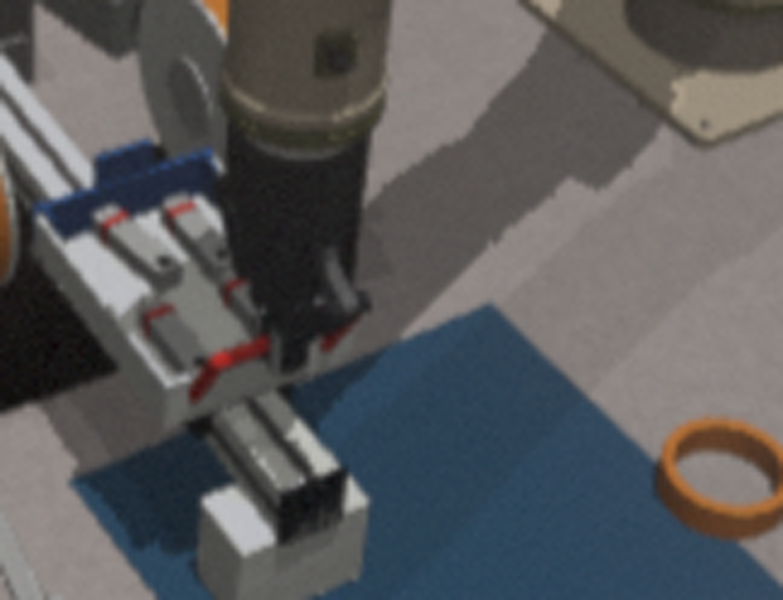

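Handle gripped. I'll push along the rail with gentle acceleration.

Call:
arm_command(commands=[[[0,-0.3,0,0,0,0],[0,-0.8,0,0,0,0],[-0.1,-1.8,0,0,0,0],[-0.1,-3,0,0,0,0],[-0.1,-4.5,0,0,0,0],[-0.2,-6,0,0,0,0],[-0.3,-7.5,0,0,0,0],[-0.3,-9,0,0,0,0],[-0.4,-10.5,0,0,0,0],[-0.4,-12,0,0,0,0],[-0.5,-13.5,0,0,0,0],[-0.5,-14.5,0,0,0,0],[-0.5,-15,0,0,0,0],[-0.5,-15,0,0,0,0]]])

```text
clock: 28.7
position: [0.6229, 0.1366, 0.1728]
ee_rot: [-0.707, 0.013, -0.013, 0.707]
ft_force: [-3.3, -1.5, 10.0]
grip_width: 0.101
```

```bash
python3 d.py 0.616 -0.03 0.172 88
python3 - <<'E'
from h import *
c=manip.camera('scene'); cv2.imwrite('pics/s21.png',cv2.resize(c['pixels'][60:284,130:402],(728,600),interpolation=cv2.INTER_CUBIC))
E
```

```text
k 0 rot [-0.021  0.044  0.133]
k 180 rot [   0.069    0.032 -179.867]
k -180 rot [   0.069    0.032 -179.867]
shift cm [ -0.691 -16.655  -0.076] now az 87.8672553100019 pos [0.623 0.137 0.173] q [-0.675  0.423  0.512  1.528 -0.214  1.246  1.402] F [-3.332 -1.529  9.984] clk 28.7 w 0.10106214012220774
```

View pics/s21.png

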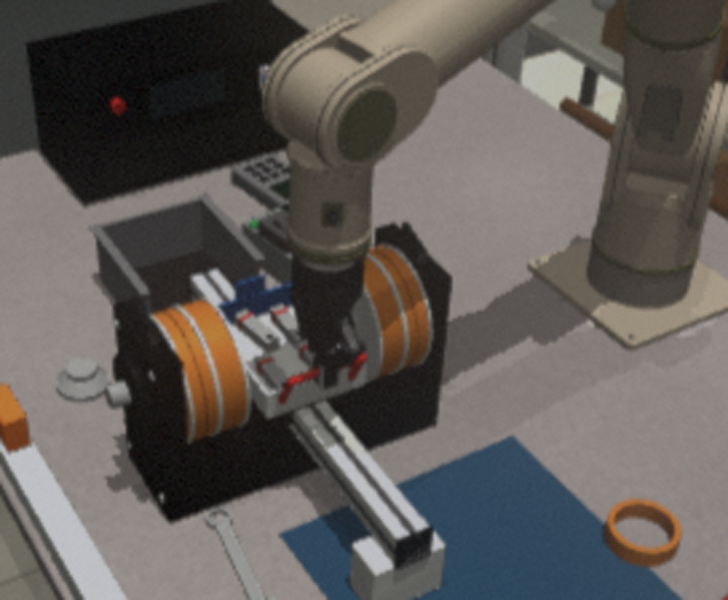

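Call:
arm_command(commands=[[[-0.1,-0.5,0.1,0,0,0],[-0.2,-1.5,0.1,0,0,0],[-0.2,-3,0.1,0,0,0],[-0.3,-4.5,0.1,0,0,0],[-0.4,-6,0.1,0,0,0],[-0.4,-7.5,0.1,0,0,0],[-0.5,-9,0.1,0,0,0],[-0.6,-10.5,0.1,0,0,0],[-0.6,-12,0.1,0,0,0],[-0.6,-12.5,0.1,0,0,0],[-0.6,-13,0.1,0,0,0],[-0.6,-13,0.1,0,0,0]]])

```text
clock: 29.95
position: [0.618, 0.0067, 0.1729]
ee_rot: [0.707, -0.012, 0.014, -0.707]
ft_force: [7.2, -1.8, -1.7]
grip_width: 0.102
```

Call:
arm_command(commands=[[[0,-0.5,0,0,0,0],[-0.1,-1,0,0,0,0],[-0.1,-1.5,0,0,0,0],[-0.1,-1.5,0,0,0,0]]])

```text
clock: 30.35
position: [0.6175, -0.008, 0.173]
ee_rot: [0.707, -0.011, 0.015, -0.707]
ft_force: [11.4, -2.2, -2.5]
grip_width: 0.098
```

```bash
python3 d.py 0.616 -0.03 0.172 88
python3 - <<'E'
from h import *
c=manip.camera('top'); cv2.imwrite('pics/t22.png',cv2.resize(c['pixels'][145:275,205:375],(784,600),interpolation=cv2.INTER_CUBIC))
c=manip.camera('scene'); cv2.imwrite('pics/s22.png',cv2.resize(c['pixels'][60:284,130:402],(728,600),interpolation=cv2.INTER_CUBIC))
E
```

```text
k 0 rot [0.029 0.264 0.088]
k 180 rot [   0.415   -0.045 -179.911]
k -180 rot [   0.415   -0.045 -179.911]
shift cm [-0.148 -2.197 -0.098] now az 87.91170865574065 pos [ 0.617 -0.008  0.173] q [-0.505  0.382  0.566  1.591 -0.214  1.227  1.635] F [11.443 -2.17  -2.496] clk 30.35 w 0.09843446953857489
```

View pics/t22.png

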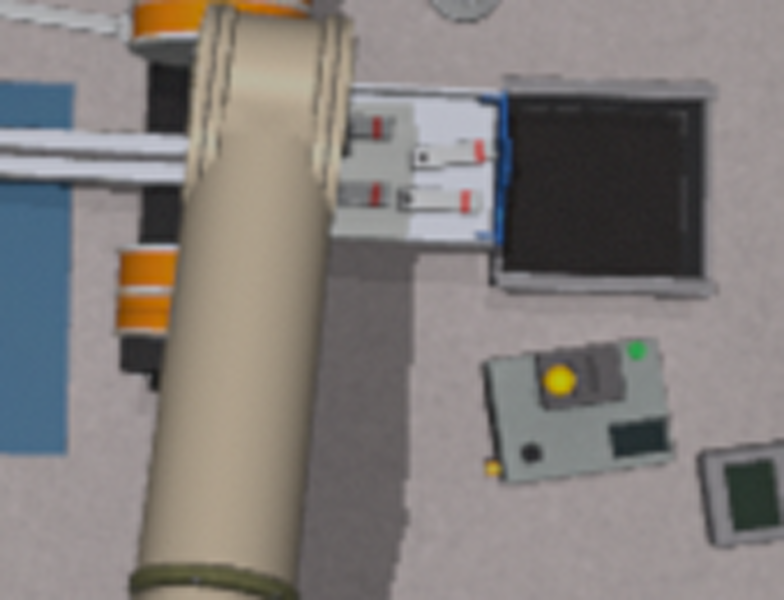

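View pics/s22.png

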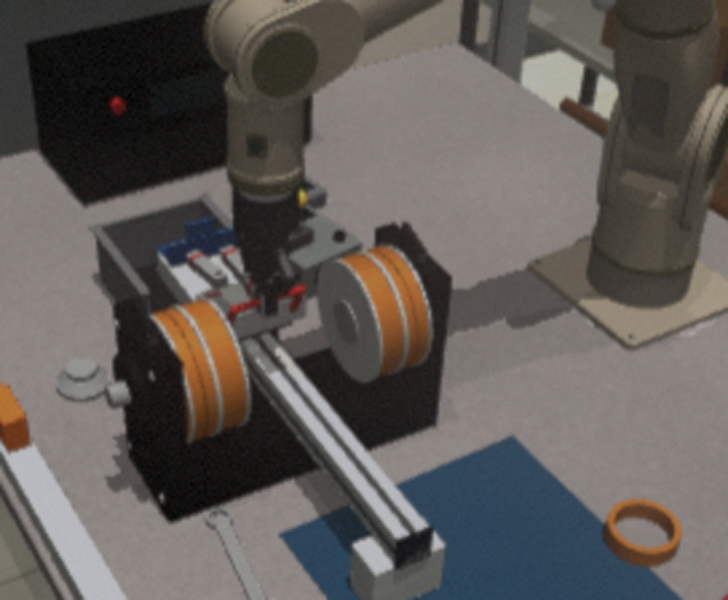

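Call:
arm_command(commands=[[[0.2,-0.5,0,0,0,0],[0.3,-1,0,0,0,0],[0.3,-1,0,0,0,0]]])

```text
clock: 30.75
position: [0.6174, -0.016, 0.1728]
ee_rot: [-0.706, 0.014, -0.011, 0.708]
ft_force: [-9.3, 5.7, 9.5]
grip_width: 0.097
```

Call:
arm_command(commands=[[[0,-0.3,0,0,0,0],[0,-0.6,0,0,0,0],[0,-0.6,0,0,0,0]]])

```text
clock: 31.05
position: [0.6175, -0.0162, 0.1728]
ee_rot: [-0.704, 0.012, -0.009, 0.71]
ft_force: [-11.1, 20.4, 12.5]
grip_width: 0.098
```

Call:
arm_command(commands=[[[0,-0.3,0,0,0,0],[0,-0.6,0,0,0,0],[0,-0.6,0,0,0,0]]])

```text
clock: 31.35
position: [0.6174, -0.0163, 0.1728]
ee_rot: [-0.702, 0.01, -0.007, 0.712]
ft_force: [-13.2, 35.9, 14.6]
grip_width: 0.097
```

Call:
arm_command(commands=[[[-0.1,1.2,-0.1,0,0,0],[-0.1,1.3,-0.1,0,0,0],[-0.1,1.3,-0.1,0,0,0]]])

```text
clock: 31.65
position: [0.6175, -0.0152, 0.1727]
ee_rot: [-0.706, 0.012, -0.012, 0.708]
ft_force: [-5.7, 2.5, 13.7]
grip_width: 0.102
```

Call:
arm_command(commands=[[[0,0,0,0,0,0],[0,0,0,0,0,0],[0,0,0,0,0,0],[0,0,0,0,0,0],[0,0,3,0,0,0],[0,0,7,0,0,0],[0,0,11,0,0,0],[0,0,15,0,0,0],[0,0,15,0,0,0]]], claw=4)

```text
clock: 32.55
position: [0.6194, -0.0168, 0.3271]
ee_rot: [-0.707, 0.01, -0.016, 0.707]
ft_force: [1.0, -0.3, 0.4]
grip_width: 0.47
```

```bash
python3 d.py 0.433 -0.190 0.25 -2
python3 - <<'E'
from h import *
c=manip.camera('scene'); cv2.imwrite('pics/s23.png',cv2.resize(c['pixels'][60:284,130:402],(728,600),interpolation=cv2.INTER_CUBIC))
E
```

```text
k 0 rot [  0.337   0.398 -89.923]
k 180 rot [-0.398  0.337 90.076]
k -180 rot [-0.398  0.337 90.076]
shift cm [-18.643 -17.322  -7.707] now az 87.92406916567438 pos [ 0.619 -0.017  0.327] q [-0.502  0.31   0.601  1.352 -0.175  1.523  1.617] F [ 1.019 -0.315  0.392] clk 32.55 w 0.46959920166644115
```

View pics/s23.png

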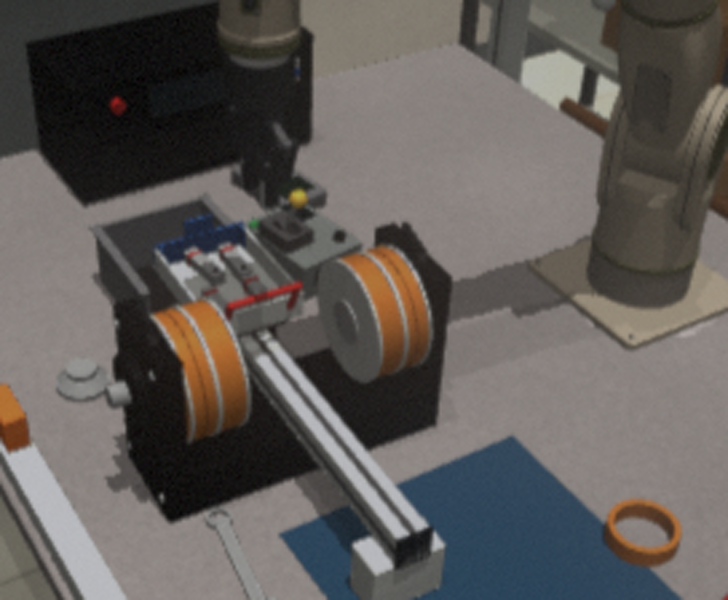

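Call:
arm_command(commands=[[[-3,-2.5,0,0,0,-8],[-6,-5,0,0,0,-16],[-9,-8,0,0,0,-24],[-12,-11,0,0,0,-32],[-15,-14,-2,0,0,-40],[-17,-16,-4,0,0,-48],[-18.7,-17.3,-6,0,0,-56],[-18.7,-17.3,-8,0,0,-64],[-18.7,-17.3,-8,0,0,-72],[-18.7,-17.3,-8,0,0,-80],[-18.7,-17.3,-8,0,0,-88],[-18.7,-17.3,-8,0,0,-90],[-18.7,-17.3,-11,0,0,-90],[-18.7,-17.3,-15,0,0,-90],[-18.7,-17.3,-19.3,0,0,-90],[-18.7,-17.3,-19.3,0,0,-90],[-18.7,-17.3,-19.3,0,0,-90]]], claw=0)

```text
clock: 34.3
position: [0.4301, -0.1892, 0.1285]
ee_rot: [-0.492, 0.509, -0.509, 0.49]
ft_force: [0.6, 1.0, 0.4]
grip_width: -0.003
```

```bash
python3 d.py 0.438 -0.282 0.132 -2
python3 - <<'E'
from h import *
c=manip.camera('scene'); cv2.imwrite('pics/s24.png',cv2.resize(c['pixels'][60:210,170:360],(760,600),interpolation=cv2.INTER_CUBIC))
E
```

```text
k 0 rot [ 0.026 -0.124  0.079]
k 180 rot [  -0.195   -0.041 -179.921]
k -180 rot [  -0.195   -0.041 -179.921]
shift cm [ 0.795 -9.278  0.351] now az -2.078993954109784 pos [ 0.43  -0.189  0.128] q [-0.412  0.077  0.767  2.017 -0.059  1.072  0.346] F [0.627 1.037 0.449] clk 34.3 w -0.0025439340904231966
```

View pics/s24.png

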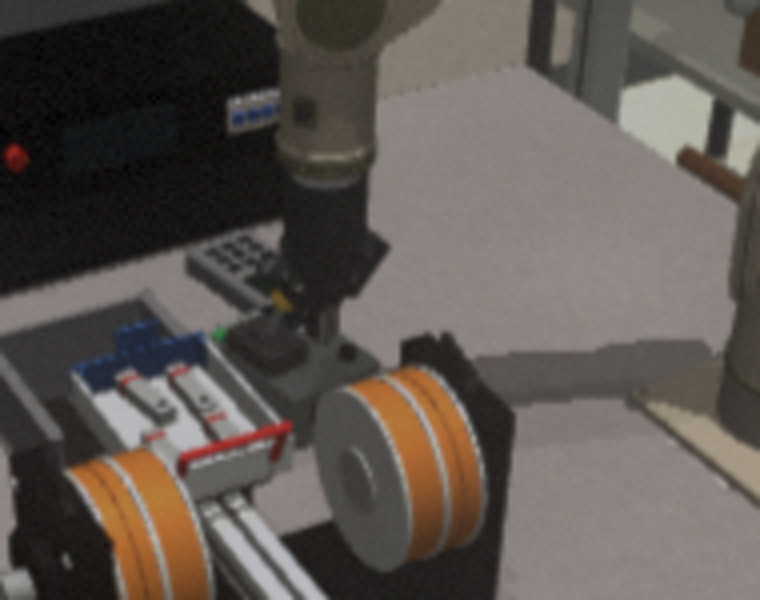

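Call:
arm_command(commands=[[[0.2,-2,0.4,0,0,0],[0.3,-3.5,0.4,0,0,0],[0.4,-5,0.4,0,0,0],[0.5,-6.5,0.4,0,0,0],[0.7,-8,0.4,0,0,0],[0.8,-9,0.4,0,0,0],[0.8,-9.6,0.4,0,0,0],[0.8,-9.6,0.4,0,0,0]]])

```text
clock: 35.15
position: [0.4399, -0.2839, 0.1334]
ee_rot: [-0.49, 0.509, -0.508, 0.492]
ft_force: [1.7, 6.3, 5.0]
grip_width: 0.003
```

Call:
arm_command(commands=[[[0,1,0,0,0,0],[0,3,0,0,0,0],[0,4,3,0,0,0],[0,4,7,0,0,0],[0,4,11,0,0,0],[0,4,14,0,0,0],[0,4,14,0,0,0]]])

```text
clock: 35.85
position: [0.4402, -0.2457, 0.2766]
ee_rot: [0.49, -0.507, 0.511, -0.492]
ft_force: [-0.8, -0.6, 0.2]
grip_width: 0.0
```

```bash
python3 d.py 0.611 -0.17 0.25 -2
cat > g2.py <<'E'
from h import *
np.set_printoptions(precision=4,suppress=True)
for n in ['top','scene']:
    c,R,t,K=cam(n); W=pts(c,R,t,K); hsv=cv2.cvtColor(c['pixels'],cv2.COLOR_BGR2HSV); z=W[...,2]
    reg=(W[...,0]>0.5)&(W[...,0]<0.75)&(W[...,1]>-0.3)&(W[...,1]<0.4)
    red=reg&((hsv[...,0]<8)|(hsv[...,0]>172))&(hsv[...,1]>130)&(z>0.175); q=W[red]
    if len(q)>3: print(n,'handle',len(q),np.median(q,0),q.min(0),q.max(0))
    bl=reg&(hsv[...,0]>105)&(hsv[...,0]<130)&(hsv[...,1]>100)&(z>0.1)
    q=W[bl]
    if len(q)>3:
        print('gate',len(q),np.median(q,0),q.min(0),q.max(0)); q=q[q[:,2]>0.17]
        if len(q)>3: print('tab',len(q),np.median(q,0),q.min(0),q.max(0))
    ye=(hsv[...,0]>20)&(hsv[...,0]<33)&(hsv[...,1]>130)&(W[...,1]<-0.2)&(W[...,1]>-0.4)&(z>0.1)&(W[...,0]<0.55)
    q=W[ye]
    if len(q)>3: print('ball',len(q),q.mean(0))
E
python3 g2.py
python3 - <<'E'
from h import *
c=manip.camera('scene'); cv2.imwrite('pics/s25.png',cv2.resize(c['pixels'][60:210,170:360],(760,600),interpolation=cv2.INTER_CUBIC))
c=manip.camera('top'); cv2.imwrite('pics/t25.png',cv2.resize(c['pixels'][145:245,240:370],(780,600),interpolation=cv2.INTER_CUBIC))
E
```

```text
k 0 rot [0.069 0.395 0.053]
k 180 rot [   0.62    -0.108 -179.946]
k -180 rot [   0.62    -0.108 -179.946]
shift cm [17.083  7.565 -2.662] now az -2.0528564261998836 pos [ 0.44  -0.246  0.277] q [-0.384  0.008  0.822  1.745 -0.007  1.385  0.403] F [-0.832 -0.646  0.177] clk 35.85 w 0.0001912708522244724
top handle 67 [ 0.6152 -0.0175  0.193 ] [ 0.5632 -0.0287  0.1774] [ 0.6604 -0.0135  0.2055]
gate 71 [ 0.6066 -0.2094  0.1647] [ 0.5434 -0.2138  0.1387] [ 0.6663 -0.2052  0.1936]
tab 22 [ 0.6063 -0.2097  0.1879] [ 0.5865 -0.2138  0.1701] [ 0.625  -0.2079  0.1936]
scene handle 64 [ 0.6149 -0.0132  0.1938] [ 0.5674 -0.0222  0.1761] [ 0.6644 -0.0059  0.1969]
gate 142 [ 0.6063 -0.2058  0.1641] [ 0.5496 -0.2154  0.1413] [ 0.666  -0.1968  0.1902]
tab 45 [ 0.6074 -0.2064  0.1808] [ 0.589  -0.2154  0.1706] [ 0.6266 -0.1968  0.1902]
ball 9 [ 0.4451 -0.3018  0.148 ]
```

View pics/s25.png

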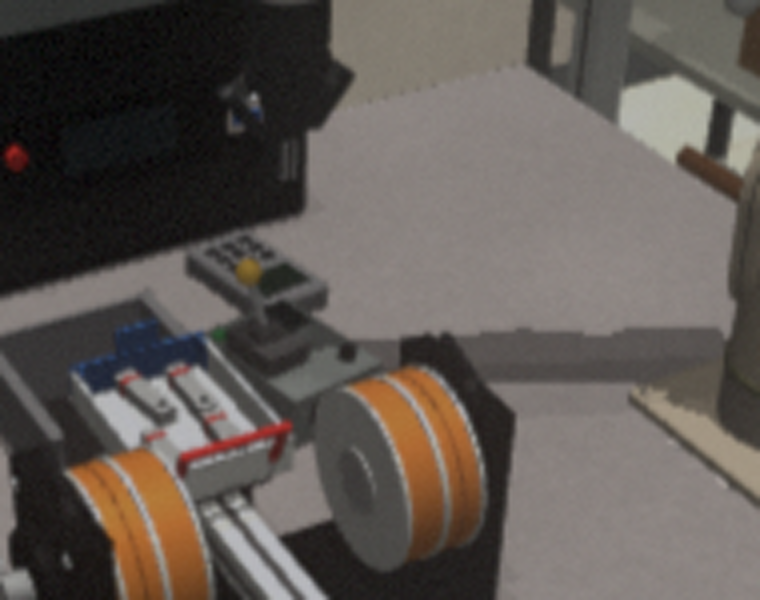

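View pics/t25.png

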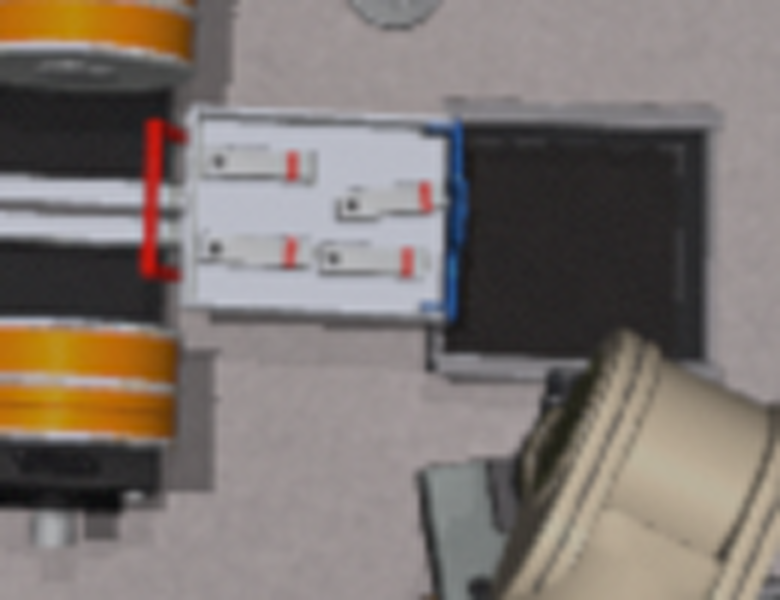

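The switch is off, with the ball back at y≈-0.30. The carriage is at the far stop and the four bars are visible in the pan. Now the gate: I'll go inside it and push the tab outward and down.

Call:
arm_command(commands=[[[4,1.6,0,0,0,0],[8,3.2,0,0,0,0],[12,4.8,0,0,0,0],[16.8,6.6,0,0,0,0],[16.8,6.6,0,0,0,0],[16.8,6.6,-4,0,0,0],[16.8,6.6,-7,0,0,0],[16.8,6.6,-7,0,0,0],[16.8,6.6,-7,0,0,0]]])

```text
clock: 36.95
position: [0.6063, -0.1791, 0.2023]
ee_rot: [-0.491, 0.509, -0.509, 0.49]
ft_force: [-0.5, 0.7, 1.6]
grip_width: -0.001
```

```bash
python3 d.py 0.608 -0.180 0.176 -2
python3 - <<'E'
from h import *
c=manip.camera('scene'); cv2.imwrite('pics/s26.png',cv2.resize(c['pixels'][80:200,170:320],(750,600),interpolation=cv2.INTER_CUBIC))
E
```

```text
k 0 rot [ 0.009 -0.084  0.07 ]
k 180 rot [  -0.132   -0.013 -179.93 ]
k -180 rot [  -0.132   -0.013 -179.93 ]
shift cm [ 0.17  -0.091 -2.629] now az -2.0696321306741767 pos [ 0.606 -0.179  0.202] q [-0.346  0.438  0.754  1.514 -0.304  1.312  0.403] F [-0.548  0.732  1.632] clk 36.95 w -0.0008959144438424448
```

View pics/s26.png

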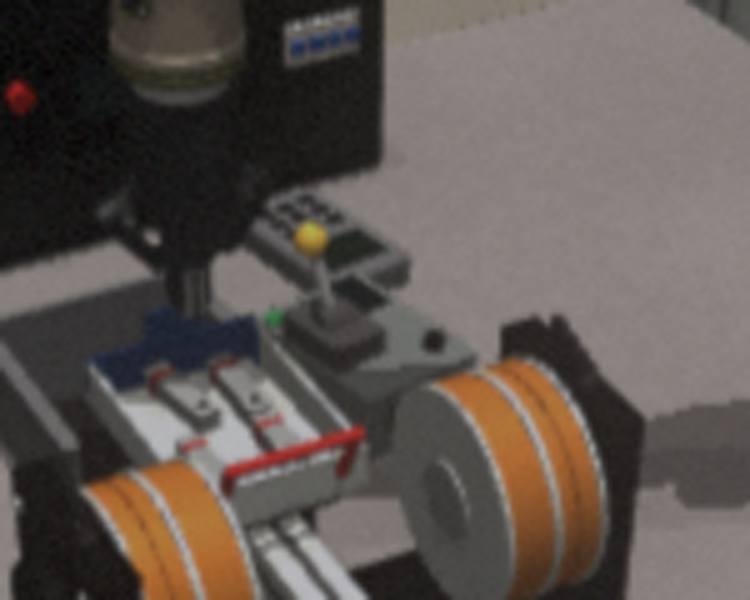

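Call:
arm_command(commands=[[[0,0,-1.5,0,0,0],[0,0,-2.6,0,0,0],[0,0,-2.6,0,0,0],[0,0,-2.6,0,0,0],[0,0,-2.6,0,0,0]]])

```text
clock: 37.5
position: [0.6069, -0.1792, 0.1768]
ee_rot: [0.491, -0.509, 0.509, -0.491]
ft_force: [-0.8, 0.0, 0.0]
grip_width: 0.002
```

Call:
arm_command(commands=[[[0,-0.8,0,0,0,0],[0,-1.6,0,0,0,0],[0,-2.4,0,0,0,0],[0,-3.2,-0.1,0,0,0],[0,-4,-0.5,0,0,0],[0,-4.7,-0.9,0,0,0],[0,-5.3,-1.5,0,0,0],[0,-5.8,-2.2,0,0,0],[0,-5.8,-2.2,0,0,0]]])

```text
clock: 38.4
position: [0.6059, -0.2378, 0.153]
ee_rot: [-0.491, 0.509, -0.509, 0.49]
ft_force: [0.2, -1.4, -0.3]
grip_width: -0.0
```

Run:
```python
from h import *
c=manip.camera('scene'); cv2.imwrite('pics/s27.png',cv2.resize(c['pixels'][80:200,170:320],(750,600),interpolation=cv2.INTER_CUBIC))
```

```text
(no output)
```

View pics/s27.png

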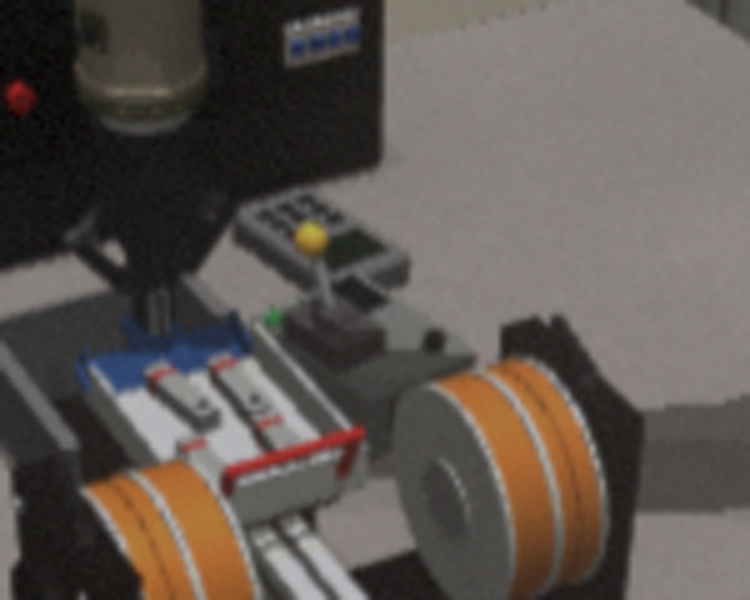

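The gate is swinging out as planned. I'll push it to flat.

Call:
arm_command(commands=[[[0,-0.2,-0.5,0,0,0],[0,-0.5,-1,0,0,0],[0,-0.5,-1.6,0,0,0],[0,-0.5,-2.1,0,0,0],[0,-0.5,-2.4,0,0,0],[0,-0.5,-2.5,0,0,0],[0,-0.5,-2.5,0,0,0]]])

```text
clock: 39.15
position: [0.6066, -0.242, 0.1298]
ee_rot: [-0.491, 0.509, -0.509, 0.491]
ft_force: [-2.5, 1.3, 6.1]
grip_width: -0.0
```

Run:
```python
from h import *
c=manip.camera('scene'); cv2.imwrite('pics/s28.png',cv2.resize(c['pixels'][80:200,170:320],(750,600),interpolation=cv2.INTER_CUBIC))
```

```text
(no output)
```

View pics/s28.png

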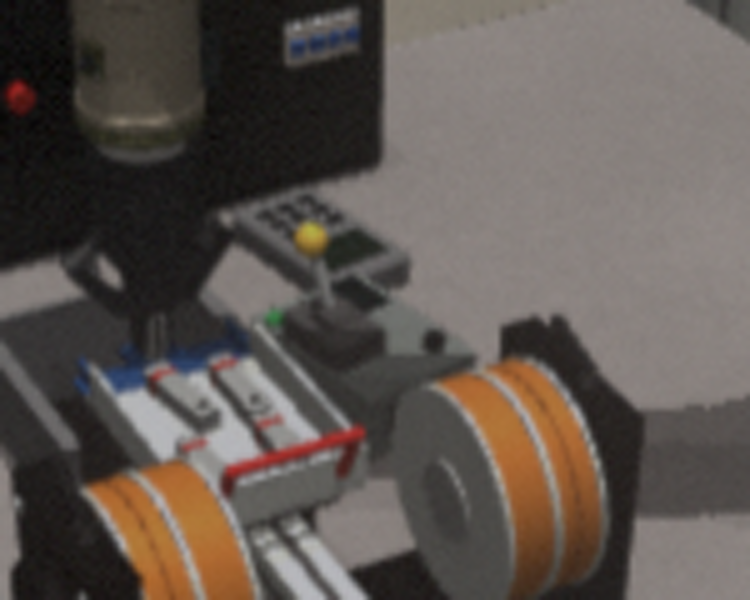

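Call:
arm_command(commands=[[[0,0,3,0,0,0],[0,0.5,7,0,0,0],[0,1,12,0,0,0],[0,3,17,0,0,8],[0,6,19,0,0,16],[0,9,19,0,0,24],[0,12,19,0,0,32],[0.2,15,19,0,0,40],[0.4,18,19,0,0,48],[0.6,21,19,0,0,56],[0.8,22.6,19,0,0,64],[0.9,22.6,18,0,0,72],[0.9,22.6,17,0,0,80],[0.9,22.6,15,0,0,88],[0.9,22.6,13,0,0,90],[0.9,22.6,13,0,0,90],[0.9,22.6,13,0,0,90]]], claw=4)

```text
clock: 40.9
position: [0.6156, -0.0161, 0.2597]
ee_rot: [-0.707, 0.013, -0.013, 0.707]
ft_force: [0.6, -0.9, 0.5]
grip_width: 0.467
```

```bash
python3 d.py 0.6165 -0.0165 0.172 88; python3 g2.py
python3 - <<'E'
from h import *
c=manip.camera('scene'); cv2.imwrite('pics/s29.png',cv2.resize(c['pixels'][80:230,150:340],(760,600),interpolation=cv2.INTER_CUBIC))
E
```

```text
k 0 rot [-0.006 -0.017  0.139]
k 180 rot [  -0.027    0.01  -179.861]
k -180 rot [  -0.027    0.01  -179.861]
shift cm [ 0.085 -0.043 -8.77 ] now az 87.86075601650427 pos [ 0.616 -0.016  0.26 ] q [-0.411  0.312  0.463  1.467 -0.14   1.396  1.591] F [ 0.586 -0.852  0.526] clk 40.9 w 0.4674968433289444
gate 339 [ 0.6052 -0.229   0.129 ] [ 0.5426 -0.2648  0.1188] [ 0.6701 -0.2077  0.1501]
ball 30 [ 0.4397 -0.3074  0.1489]
scene handle 73 [ 0.6175 -0.0125  0.1938] [ 0.5672 -0.0217  0.1765] [ 0.6643 -0.0047  0.1978]
gate 123 [ 0.6026 -0.2328  0.1295] [ 0.5479 -0.266   0.1238] [ 0.6712 -0.2098  0.1471]
```

View pics/s29.png

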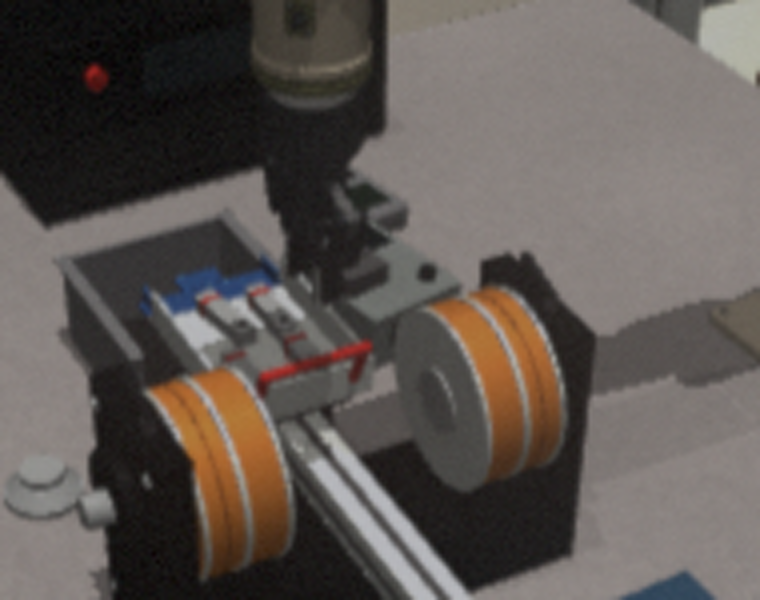

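The gate is flat, with its surface at z≈0.129. I'll grip the handle and tip.

Call:
arm_command(commands=[[[0.1,0,-3,0,0,0],[0.1,0,-6,0,0,0],[0.1,0,-8,0,0,0],[0.1,0,-8.8,0,0,0],[0.1,0,-8.8,0,0,0],[0.1,0,-8.8,0,0,0]]])

```text
clock: 41.65
position: [0.6175, -0.0162, 0.1728]
ee_rot: [-0.707, 0.012, -0.013, 0.707]
ft_force: [-0.2, -0.6, 0.2]
grip_width: 0.464
```

Call:
arm_command(commands=[[[0,0,0,0,0,0],[0,0,0,0,0,0],[0,0,0,0,0,0],[0,0,0,0,0,0],[0,0,0,0,0,0],[0,0,0,0,0,0]]], claw=0.3)

```text
clock: 42.25
position: [0.6173, -0.016, 0.1724]
ee_rot: [-0.707, 0.012, -0.013, 0.707]
ft_force: [-1.2, 0.6, 5.2]
grip_width: 0.101
```

```bash
python3 d.py 0.6165 -0.0165 0.172 88
python3 - <<'E'
from h import *
c=manip.camera('scene'); cv2.imwrite('pics/s30.png',cv2.resize(c['pixels'][80:230,150:340],(760,600),interpolation=cv2.INTER_CUBIC))
E
```

```text
k 0 rot [-0.028  0.098  0.049]
k 180 rot [   0.154    0.044 -179.951]
k -180 rot [   0.154    0.044 -179.951]
shift cm [-0.076 -0.053 -0.043] now az 87.95077520474081 pos [ 0.617 -0.016  0.172] q [-0.401  0.368  0.448  1.584 -0.167  1.226  1.612] F [-1.24   0.562  5.231] clk 42.25 w 0.1006985311676253
```

View pics/s30.png

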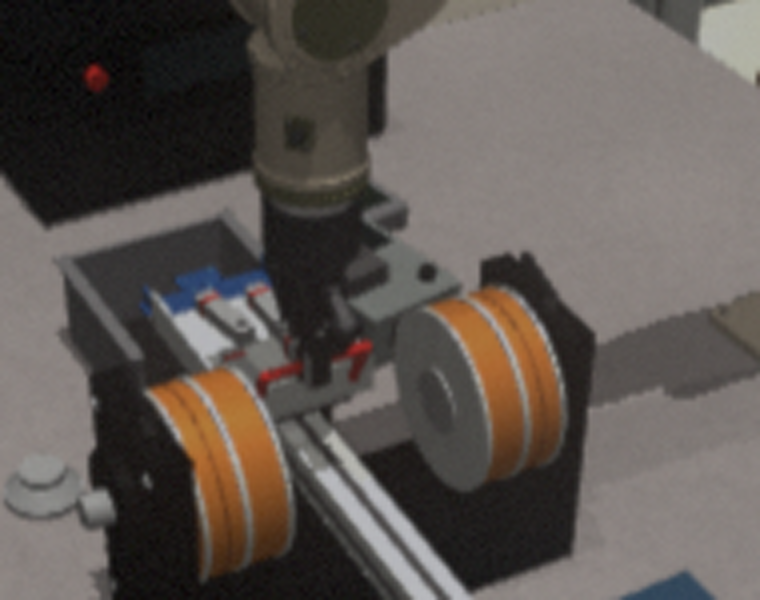

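Gripped. I'll tip to about 0.4 rad first.

Call:
arm_command(commands=[[[0,-0.3,0.9,0,0,0],[0,-0.7,1.9,0,0,0],[0,-1.2,2.8,0,0,0],[-0.1,-1.7,3.7,0,0,0],[-0.1,-2.2,4.5,0,0,0],[-0.1,-2.7,5.3,0,0,0],[-0.1,-3.4,6.1,0,0,0],[-0.1,-4,6.9,0,0,0],[-0.1,-4,6.9,0,0,0]]])

```text
clock: 43.2
position: [0.6158, -0.055, 0.242]
ee_rot: [-0.706, 0.012, -0.013, 0.708]
ft_force: [-1.4, 7.1, 0.1]
grip_width: 0.103
```

Run:
```python
from h import *
c=manip.camera('scene'); cv2.imwrite('pics/s31.png',cv2.resize(c['pixels'][80:230,150:340],(760,600),interpolation=cv2.INTER_CUBIC))
```

```text
(no output)
```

View pics/s31.png

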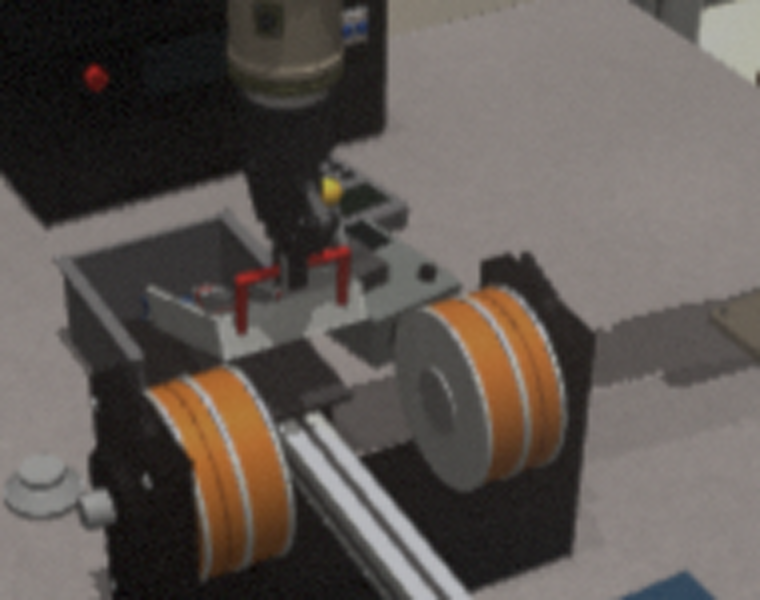

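Call:
arm_command(commands=[[[0,-0.4,0.4,0,0,0],[0,-0.7,0.7,0,0,0],[0,-1.1,1.1,0,0,0],[0,-1.4,1.4,0,0,0],[0,-1.8,1.8,0,0,0],[-0.1,-2.2,2.1,0,0,0],[-0.1,-2.6,2.4,0,0,0],[-0.1,-3,2.7,0,0,0],[-0.1,-3.4,3,0,0,0],[-0.1,-3.8,3.3,0,0,0],[-0.1,-3.8,3.3,0,0,0],[-0.1,-3.8,3.3,0,0,0]]])

```text
clock: 44.45
position: [0.6146, -0.0917, 0.2753]
ee_rot: [-0.706, 0.012, -0.012, 0.708]
ft_force: [-5.3, 10.5, 8.8]
grip_width: 0.098
```

Run:
```python
from h import *
c=manip.camera('scene'); cv2.imwrite('pics/s32.png',cv2.resize(c['pixels'][80:230,150:340],(760,600),interpolation=cv2.INTER_CUBIC))
c=manip.camera('top'); cv2.imwrite('pics/t32.png',cv2.resize(c['pixels'][145:245,240:370],(780,600),interpolation=cv2.INTER_CUBIC))
```

```text
(no output)
```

View pics/s32.png

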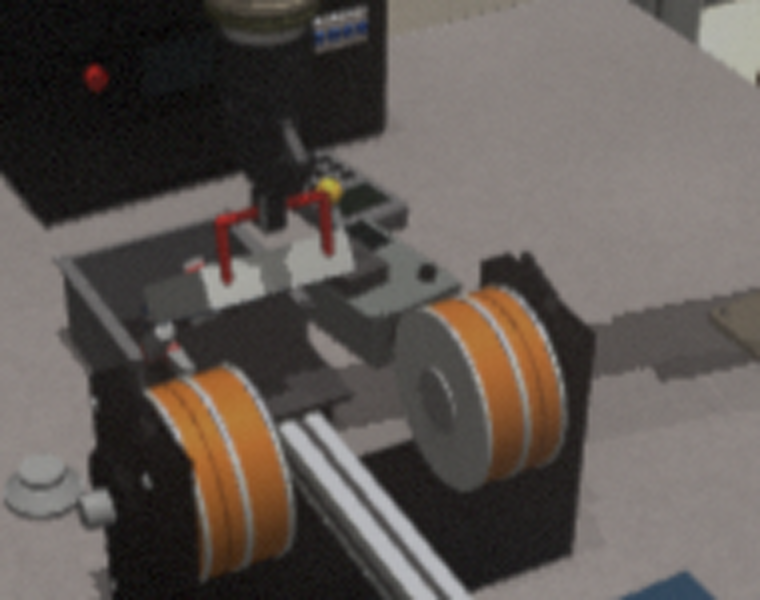

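View pics/t32.png

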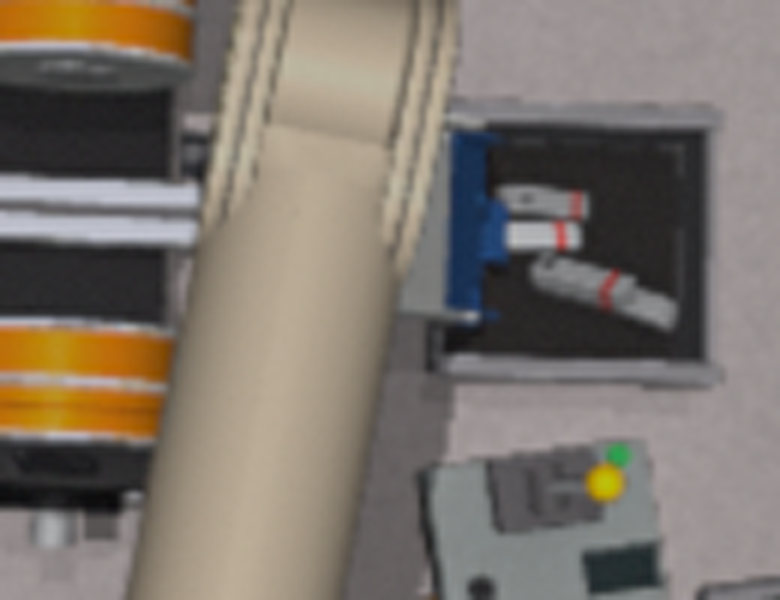

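```bash
cat > binchk.py <<'E'
from h import *
np.set_printoptions(precision=3,suppress=True)
import sys
tag=sys.argv[1]
c,R,t,K=cam('top'); W=pts(c,R,t,K); hsv=cv2.cvtColor(c['pixels'],cv2.COLOR_BGR2HSV)
m=(hsv[...,2]>90)&(W[...,0]>0.53)&(W[...,0]<0.69)&(W[...,1]<-0.23)&(W[...,1]>-0.42)&~((hsv[...,0]>100)&(hsv[...,0]<130)&(hsv[...,1]>110))
n,l,st,ce=cv2.connectedComponentsWithStats(m.astype(np.uint8))
for i in range(1,n):
    if st[i,4]>12:
        q=W[l==i]; q=q[~np.isnan(q).any(1)]; 
        if len(q): print(st[i],np.median(q,0),'min',q.min(0),'max',q.max(0))
cv2.imwrite(f'pics/tb{tag}.png',cv2.resize(c['pixels'][155:225,295:375],(686,600),interpolation=cv2.INTER_CUBIC))
c=manip.camera('scene'); cv2.imwrite(f'pics/sb{tag}.png',cv2.resize(c['pixels'][110:200,150:250],(667,600),interpolation=cv2.INTER_CUBIC))
E
python3 binchk.py 1
```

```text
[318 162  43  43 222] [ 0.678 -0.385  0.094] min [ 0.53  -0.42  -0.005] max [ 0.69  -0.23   0.105]
[320 177  17  10 129] [ 0.619 -0.288  0.023] min [ 0.594 -0.315  0.001] max [ 0.64  -0.235  0.116]
[328 189  26  13 130] [ 0.565 -0.329  0.038] min [ 0.539 -0.386  0.   ] max [ 0.591 -0.284  0.061]
```

View pics/tb1.png

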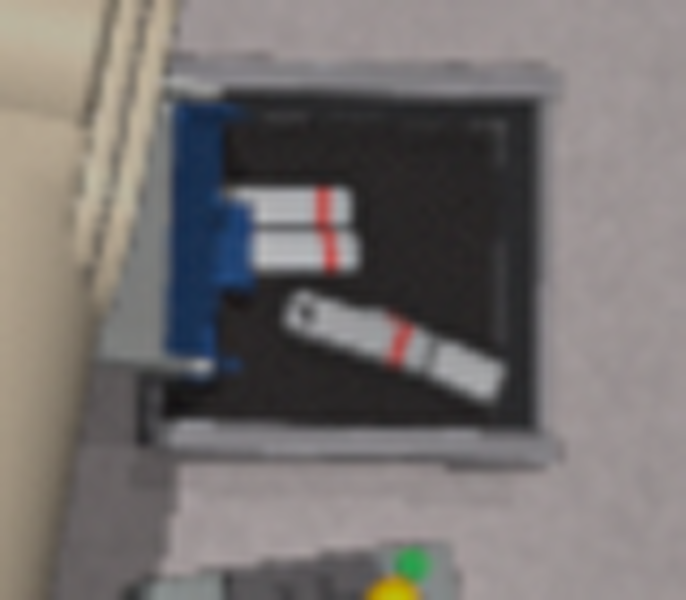

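View pics/sb1.png

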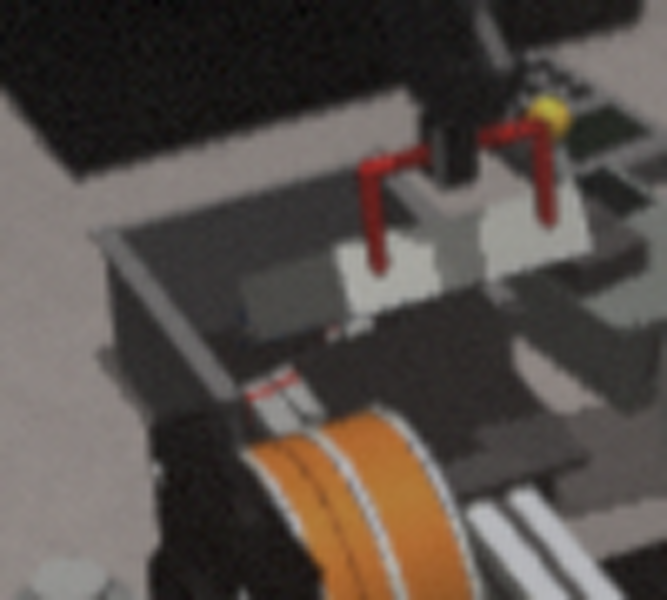

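All four bars are in the bin: two side by side, and one resting partly on another. I'll lower the pan.

Call:
arm_command(commands=[[[0,0.8,-0.6,0,0,0],[0,1.6,-1.2,0,0,0],[0.1,2.4,-1.9,0,0,0],[0.1,3.1,-2.6,0,0,0],[0.1,3.8,-3.3,0,0,0],[0.1,4.4,-4.1,0,0,0],[0.1,5,-4.9,0,0,0],[0.2,5.6,-5.8,0,0,0],[0.2,6.1,-6.6,0,0,0],[0.2,6.6,-7.5,0,0,0],[0.2,7,-8.4,0,0,0],[0.2,7.4,-9.3,0,0,0],[0.2,7.8,-10.2,0,0,0],[0.2,7.8,-10.3,0,0,0],[0.2,7.8,-10.3,0,0,0]]])

```text
clock: 46.15
position: [0.6174, -0.0159, 0.1711]
ee_rot: [-0.707, 0.012, -0.013, 0.707]
ft_force: [3.2, 3.6, 3.6]
grip_width: 0.103
```

Call:
arm_command(commands=[[[0,0,0,0,0,0],[0,0,0,0,0,0],[0,0,0,0,0,0],[0,0,0,0,0,0],[0,0,3,0,0,0],[0,0,7,0,0,0],[0,0,10,0,0,0],[0,0,10,0,0,0]]], claw=4)

```text
clock: 46.95
position: [0.6184, -0.0166, 0.275]
ee_rot: [-0.707, 0.01, -0.015, 0.707]
ft_force: [-0.2, -0.5, -0.7]
grip_width: 0.468
```

```bash
python3 d.py 0.607 -0.2525 0.118 -2; python3 g2.py
python3 - <<'E'
from h import *
c=manip.camera('scene'); cv2.imwrite('pics/s33.png',cv2.resize(c['pixels'][80:230,150:340],(760,600),interpolation=cv2.INTER_CUBIC))
E
```

```text
k 0 rot [  0.281   0.331 -89.922]
k 180 rot [-0.331  0.281 90.077]
k -180 rot [-0.331  0.281 90.077]
shift cm [ -1.137 -23.589 -15.701] now az 87.9228323613513 pos [ 0.618 -0.017  0.275] q [-0.411  0.307  0.467  1.442 -0.139  1.419  1.591] F [-0.182 -0.52  -0.714] clk 46.95 w 0.4678588653825929
gate 330 [ 0.6048 -0.2285  0.1296] [ 0.5425 -0.2635  0.1172] [ 0.6694 -0.2087  0.1508]
ball 30 [ 0.4397 -0.3074  0.149 ]
scene handle 70 [ 0.6118 -0.0131  0.1934] [ 0.5667 -0.0234  0.1779] [ 0.6623 -0.0051  0.199 ]
gate 157 [ 0.6031 -0.2297  0.1297] [ 0.5499 -0.2637  0.1237] [ 0.6689 -0.2105  0.1468]
```

View pics/s33.png

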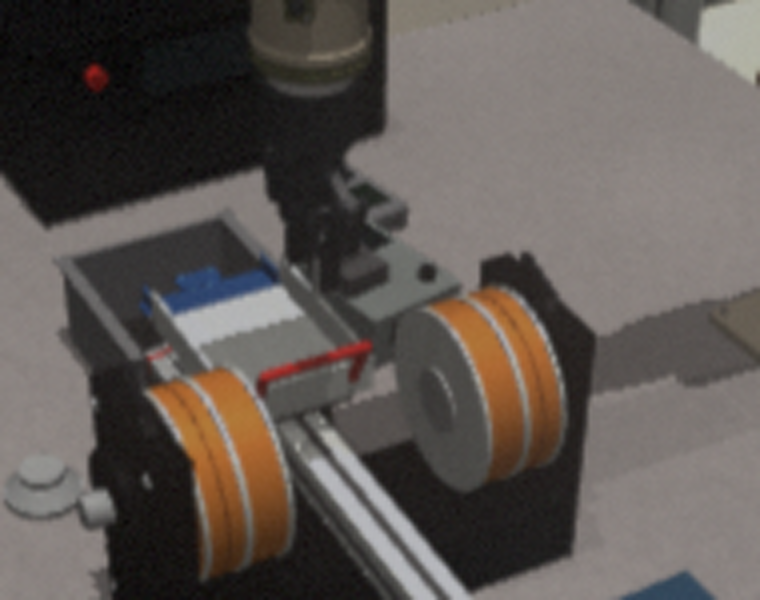

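The pan is level and empty, and the gate is still flat. Now I'll grip the tab by its side edges and swing the gate up.

Call:
arm_command(commands=[[[0,-3,0,0,0,-8],[-0.2,-6,0,0,0,-16],[-0.4,-9,0,0,0,-24],[-0.6,-12,0,0,0,-32],[-0.8,-15,0,0,0,-40],[-1,-18,0,0,0,-48],[-1.2,-21,0,0,0,-56],[-1.2,-23.8,0,0,0,-64],[-1.2,-23.8,-1,0,0,-72],[-1.2,-23.8,-4,0,0,-80],[-1.2,-23.8,-8,0,0,-88],[-1.2,-23.8,-9,0,0,-89.9],[-1.2,-23.8,-9,0,0,-89.9],[-1.2,-23.8,-9,0,0,-89.9]]], claw=5.8, newtons=20)

```text
clock: 48.5
position: [0.6051, -0.2544, 0.1815]
ee_rot: [0.492, -0.507, 0.508, -0.492]
ft_force: [-0.8, 0.1, 0.2]
grip_width: 0.682
```

```bash
python3 d.py 0.606 -0.2555 0.114 -2; python3 g2.py | head -3
python3 - <<'E'
from h import *
c=manip.camera('scene'); cv2.imwrite('pics/s34.png',cv2.resize(c['pixels'][80:200,160:310],(750,600),interpolation=cv2.INTER_CUBIC))
c=manip.camera('top'); cv2.imwrite('pics/t34.png',cv2.resize(c['pixels'][145:245,240:370],(780,600),interpolation=cv2.INTER_CUBIC))
E
```

```text
k 0 rot [ 0.037  0.048 -0.227]
k 180 rot [ -0.076   0.058 179.773]
k -180 rot [ -0.076   0.058 179.773]
shift cm [ 0.093 -0.111 -6.753] now az -1.7728030511665833 pos [ 0.605 -0.254  0.182] q [-0.227  0.524  0.787  1.472 -0.376  1.3    0.562] F [-0.832  0.114  0.194] clk 48.5 w 0.6821409211121618
top handle 64 [ 0.6082 -0.0178  0.1934] [ 0.5653 -0.0324  0.1786] [ 0.66   -0.0138  0.2036]
gate 130 [ 0.6375 -0.2216  0.1298] [ 0.5809 -0.2423  0.122 ] [ 0.6691 -0.1829  0.4966]
ball 30 [ 0.4397 -0.3078  0.1471]
```

View pics/s34.png

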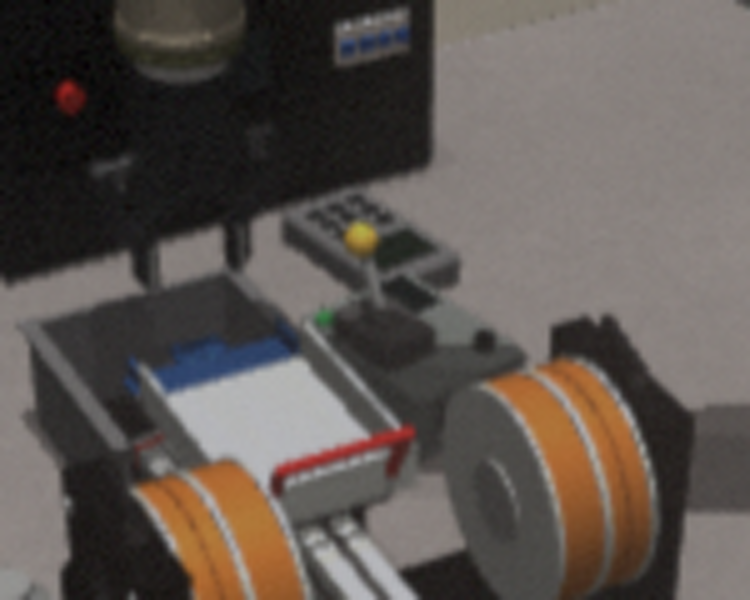

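View pics/t34.png

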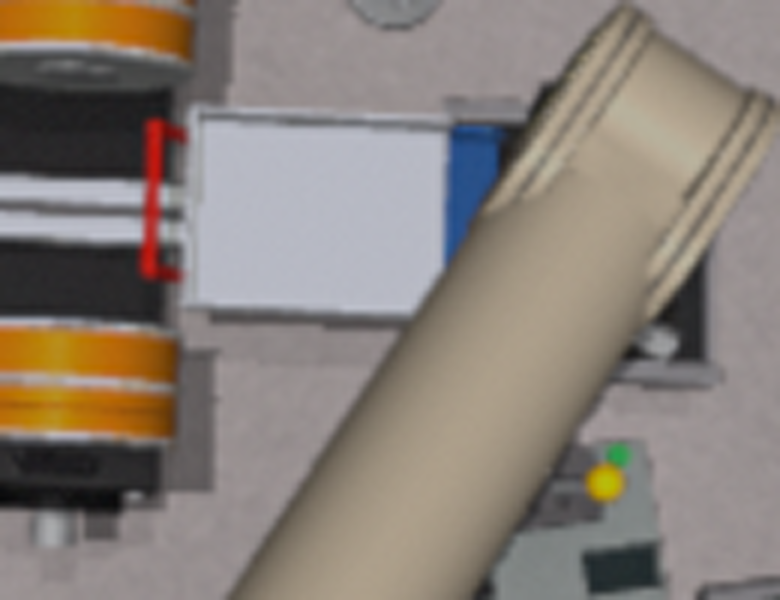

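Call:
arm_command(commands=[[[0,0,-2,0,0,0],[0,0,-4,0,0,0],[0,0,-6,0,0,0],[0,0,-6.9,0,0,0],[0,0,-6.9,0,0,0],[0,0,-6.9,0,0,0]]])

```text
clock: 49.3
position: [0.6051, -0.2544, 0.1125]
ee_rot: [0.491, -0.508, 0.509, -0.492]
ft_force: [-0.1, -0.4, 0.4]
grip_width: 0.678
```

```bash
python3 d.py 0.606 -0.2555 0.114 -2
python3 - <<'E'
from h import *
c=manip.camera('scene'); cv2.imwrite('pics/s35.png',cv2.resize(c['pixels'][100:180,160:260],(750,600),interpolation=cv2.INTER_CUBIC))
E
```

```text
k 0 rot [ 0.025  0.07  -0.06 ]
k 180 rot [ -0.11    0.039 179.94 ]
k -180 rot [ -0.11    0.039 179.94 ]
shift cm [ 0.085 -0.108  0.154] now az -1.9401187304676732 pos [ 0.605 -0.254  0.112] q [-0.209  0.583  0.753  1.544 -0.42   1.18   0.589] F [-0.057 -0.408  0.419] clk 49.3 w 0.6775088930158568
```

View pics/s35.png

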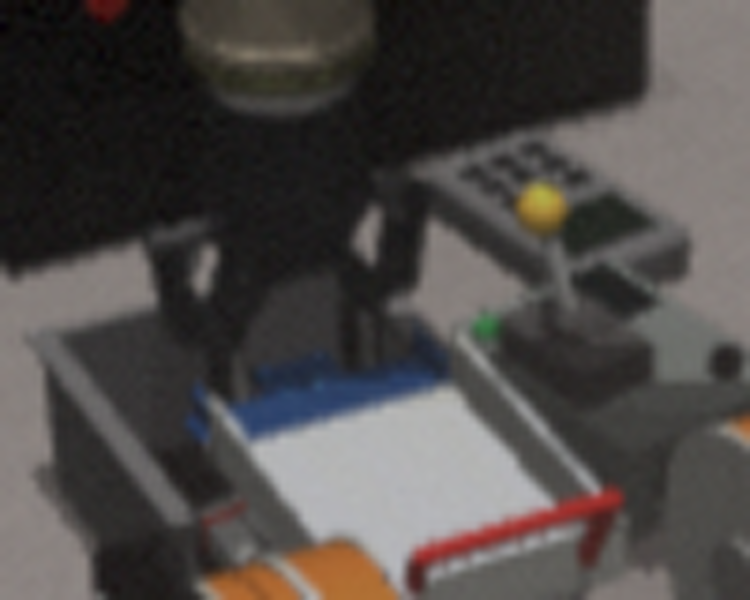

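Call:
arm_command(commands=[[[0,-0.1,0.1,0,0,0],[0,-0.1,0.1,0,0,0],[0,-0.1,0.1,0,0,0],[0,-0.1,0.1,0,0,0],[0,-0.1,0.1,0,0,0]]], claw=3.2, newtons=25)

```text
clock: 49.85
position: [0.6054, -0.2555, 0.1136]
ee_rot: [0.491, -0.508, 0.509, -0.492]
ft_force: [-0.2, 0.6, 6.9]
grip_width: 0.457
```

Call:
arm_command(commands=[[[0,0,0.5,0,0,0],[0,0.1,1,0,0,0],[0,0.3,1.6,0,0,0],[0,0.6,2.3,0,0,0],[0,1,2.9,0,0,0],[0,1.4,3.4,0,0,0],[0,1.4,3.4,0,0,0]]])

```text
clock: 50.55
position: [0.6058, -0.2408, 0.147]
ee_rot: [0.491, -0.507, 0.509, -0.492]
ft_force: [6.3, -1.8, -1.8]
grip_width: 0.455
```

Run:
```python
from h import *
c=manip.camera('scene'); cv2.imwrite('pics/s36.png',cv2.resize(c['pixels'][100:180,160:260],(750,600),interpolation=cv2.INTER_CUBIC))
```

```text
(no output)
```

View pics/s36.png

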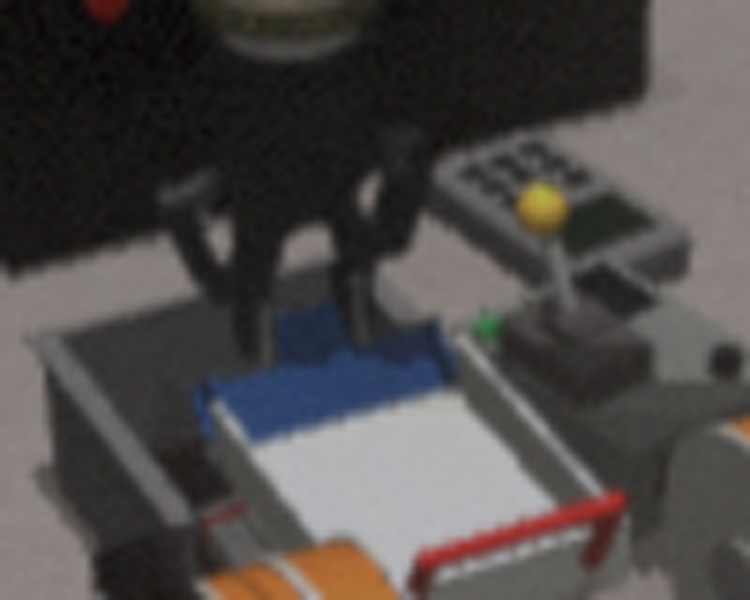

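Call:
arm_command(commands=[[[0.1,0.5,0.5,0,0,0],[0.1,1,0.8,0,0,0],[0.1,1.6,1.1,0,0,0],[0.1,2.2,1.3,0,0,0],[0.1,2.7,1.4,0,0,0],[0.1,3.1,1.4,0,0,0],[0.1,3.5,1.5,0,0,0],[0.1,3.7,1.5,0,0,0],[0.1,3.7,1.5,0,0,0]]])

```text
clock: 51.5
position: [0.607, -0.2038, 0.1617]
ee_rot: [0.491, -0.507, 0.509, -0.492]
ft_force: [8.0, -1.4, -4.3]
grip_width: 0.456
```

Run:
```python
from h import *
c=manip.camera('scene'); cv2.imwrite('pics/s37.png',cv2.resize(c['pixels'][100:180,160:260],(750,600),interpolation=cv2.INTER_CUBIC))
```

```text
(no output)
```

View pics/s37.png

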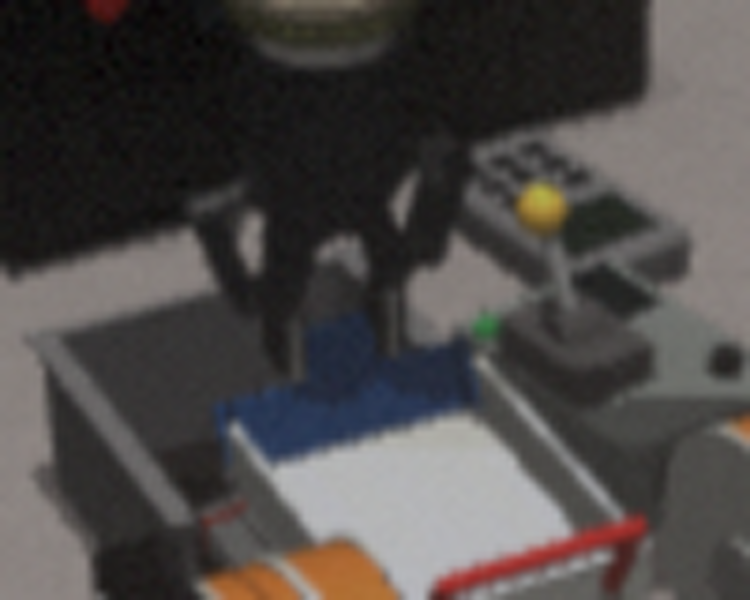

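The gate is nearly upright. The carriage crept a little toward +y, which is harmless now. I'll release, go round outside the gate and push it home from the -y side.

Call:
arm_command(commands=[[[0,0,0,0,0,0],[0,0,0,0,0,0],[0,0,0,0,0,0],[0,0,3,0,0,0],[0,0,6,0,0,0],[0,0,7,0,0,0],[0,0,7,0,0,0]]], claw=5.6)

```text
clock: 52.25
position: [0.6061, -0.2045, 0.2327]
ee_rot: [0.491, -0.508, 0.509, -0.492]
ft_force: [0.3, -0.9, 0.1]
grip_width: 0.659
```

Call:
arm_command(commands=[[[0,-2,0,0,0,0],[0,-5,0,0,0,0],[0,-7,0,0,0,0],[0,-7,0,0,0,0],[0,-7,0,0,0,0]]], claw=0)

```text
clock: 52.75
position: [0.6052, -0.2739, 0.2299]
ee_rot: [-0.491, 0.509, -0.508, 0.491]
ft_force: [0.1, 0.8, -0.7]
grip_width: -0.002
```

```bash
python3 d.py 0.606 -0.265 0.172 -2; python3 g2.py
python3 - <<'E'
from h import *
c=manip.camera('scene'); cv2.imwrite('pics/s38.png',cv2.resize(c['pixels'][100:180,160:260],(750,600),interpolation=cv2.INTER_CUBIC))
E
```

```text
k 0 rot [-0.05 -0.1   0.  ]
k 180 rot [  -0.157    0.078 -180.   ]
k -180 rot [  -0.157    0.078 -180.   ]
shift cm [ 0.082  0.886 -5.79 ] now az -2.000281034351801 pos [ 0.605 -0.274  0.23 ] q [-0.194  0.516  0.807  1.381 -0.37   1.401  0.574] F [ 0.104  0.788 -0.654] clk 52.75 w -0.0015519814657431416
top handle 66 [0.6102 0.0048 0.1929] [ 0.565  -0.0096  0.1757] [0.664  0.0089 0.2037]
gate 207 [ 0.6076 -0.1982  0.1537] [ 0.5438 -0.2148  0.1292] [ 0.668  -0.1828  0.1845]
tab 29 [ 0.6034 -0.2113  0.1756] [ 0.5879 -0.2148  0.17  ] [ 0.6269 -0.2038  0.1845]
ball 29 [ 0.4392 -0.3044  0.1666]
scene handle 61 [0.615  0.009  0.1941] [0.5658 0.0025 0.1799] [0.6647 0.0154 0.199 ]
gate 318 [ 0.6062 -0.1944  0.1523] [ 0.5503 -0.2163  0.1324] [ 0.6708 -0.1799  0.1833]
tab 39 [ 0.6057 -0.2077  0.1761] [ 0.5867 -0.2163  0.1703] [ 0.6264 -0.1973  0.1833]
ball 23 [ 0.3362 -0.3071  0.1828]
```

View pics/s38.png

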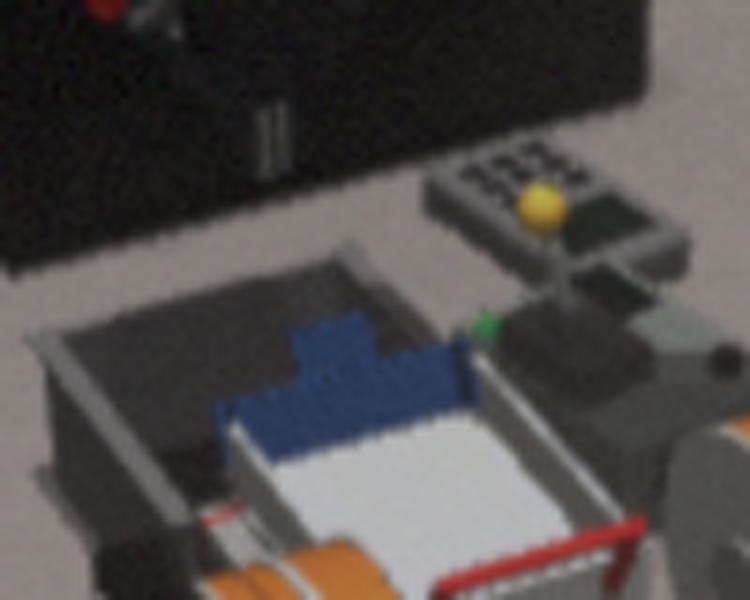

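The gate is still about 0.5 rad open. I'll push it shut from outside, which also drives the carriage home.

Call:
arm_command(commands=[[[0,0,-3,0,0,0],[0,0.5,-6.2,0,0,0],[0,2,-6.2,0,0,0],[0,3,-6.2,0,0,0],[0,4,-6.2,0,0,0],[0,5,-6.2,0,0,0],[0,6,-6.2,0,0,0],[0.1,7,-6.2,0,0,0],[0.1,8,-6.2,0,0,0],[0.1,8,-6.2,0,0,0]]])

```text
clock: 53.9
position: [0.6072, -0.192, 0.1693]
ee_rot: [-0.492, 0.508, -0.508, 0.492]
ft_force: [0.4, 0.7, 0.4]
grip_width: -0.0
```

```bash
python3 g2.py
python3 - <<'E'
from h import *
c=manip.camera('scene'); cv2.imwrite('pics/s39.png',cv2.resize(c['pixels'][100:180,160:260],(750,600),interpolation=cv2.INTER_CUBIC))
E
```

```text
top handle 65 [0.6177 0.0124 0.1937] [ 0.5656 -0.0021  0.1758] [0.6633 0.0165 0.2005]
ball 30 [ 0.4397 -0.3076  0.1478]
scene handle 59 [0.6122 0.0168 0.194 ] [0.571  0.0112 0.1807] [0.6652 0.0256 0.1993]
gate 98 [ 0.6136 -0.1754  0.1641] [ 0.5493 -0.1891  0.1385] [ 0.6698 -0.1553  0.19  ]
tab 32 [ 0.6108 -0.1743  0.1821] [ 0.5944 -0.1891  0.1703] [ 0.6698 -0.1553  0.19  ]
ball 25 [ 0.376  -0.3047  0.1706]
```

View pics/s39.png

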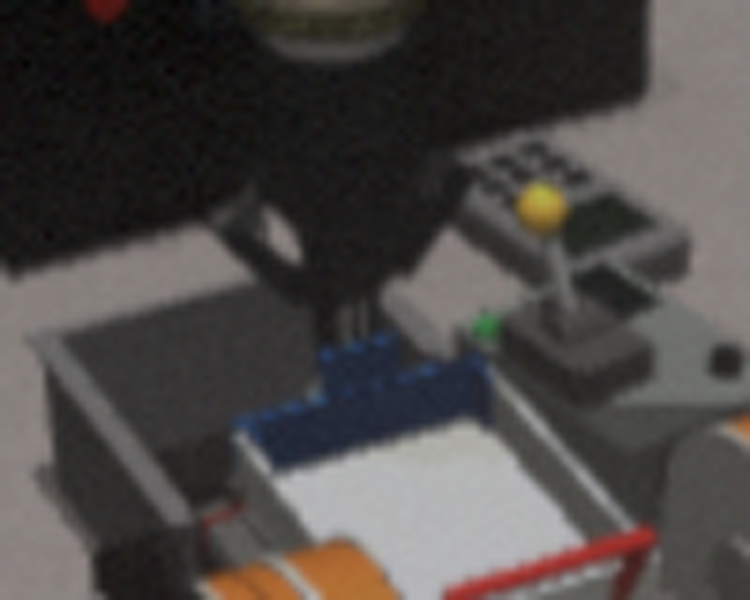

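The gate is shut and the carriage is moving. I'll carry on toward the loading end.

Call:
arm_command(commands=[[[0,0.5,0,0,0,0],[0,1.5,0,0,0,0],[0.1,3,0,0,0,0],[0.1,4.5,0,0,0,0],[0.2,6,0,0,0,0],[0.2,7.5,0,0,0,0],[0.3,9,0,0,0,0],[0.3,10.5,0,0,0,0],[0.4,12,0,0,0,0],[0.5,13.5,0,0,0,0],[0.5,15,0,0,0,0],[0.6,16.5,0,0,0,0],[0.6,18,0,0,0,0],[0.7,19.5,0,0,0,0],[0.7,20.5,0,0,0,0],[0.7,21,0,0,0,0],[0.7,21,0,0,0,0]]])

```text
clock: 55.75
position: [0.6138, 0.0173, 0.1693]
ee_rot: [-0.492, 0.508, -0.508, 0.492]
ft_force: [-0.2, -0.6, -1.2]
grip_width: 0.004
```

```bash
python3 g2.py|grep handle
python3 - <<'E'
from h import *
c=manip.camera('scene'); cv2.imwrite('pics/s40.png',cv2.resize(c['pixels'][60:284,130:402],(728,600),interpolation=cv2.INTER_CUBIC))
E
```

```text
top handle 65 [0.6194 0.2216 0.1929] [0.574  0.2069 0.1792] [0.6681 0.227  0.2039]
scene handle 97 [0.6236 0.227  0.1938] [0.5752 0.2179 0.1754] [0.6742 0.2338 0.1972]
```

View pics/s40.png

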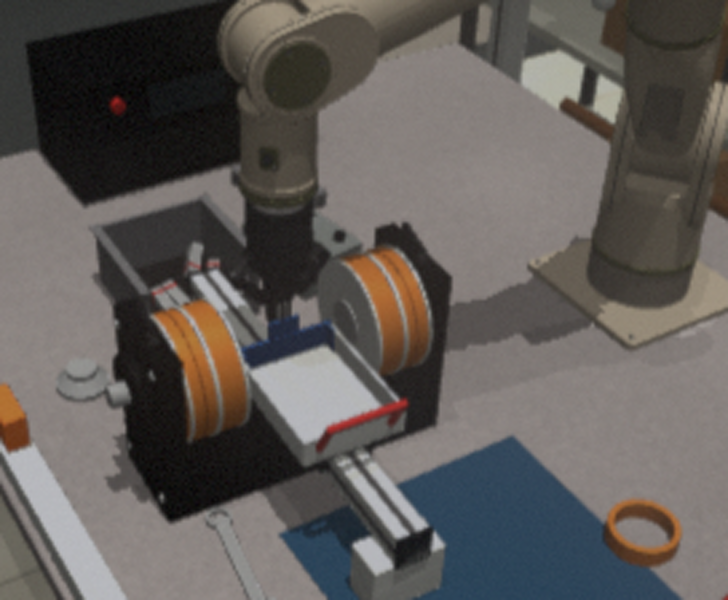

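Call:
arm_command(commands=[[[0,0.5,0,0,0,0],[0,1.5,0,0,0,0],[0.1,3,0,0,0,0],[0.1,4.5,0,0,0,0],[0.2,6,0,0,0,0],[0.2,7,0,0,0,0],[0.2,7.5,0,0,0,0],[0.2,7.8,0,0,0,0],[0.2,7.8,0,0,0,0]]])

```text
clock: 56.8
position: [0.6155, 0.0944, 0.1692]
ee_rot: [-0.491, 0.509, -0.508, 0.492]
ft_force: [-0.5, 0.2, 0.4]
grip_width: -0.001
```

Call:
arm_command(commands=[[[0,0.3,0,0,0,0],[0,0.6,0,0,0,0],[0,0.8,0,0,0,0],[0,0.8,0,0,0,0]]])

```text
clock: 57.2
position: [0.6157, 0.101, 0.1693]
ee_rot: [0.491, -0.508, 0.509, -0.491]
ft_force: [0.2, -4.3, -0.6]
grip_width: -0.002
```

```bash
python3 g2.py; python3 binchk.py 2;  python3 - <<'E'
from h import *
c=manip.camera('top'); cv2.imwrite('pics/t41.png',cv2.resize(c['pixels'][135:265,170:390],(800,473),interpolation=cv2.INTER_CUBIC))
E
```

```text
top handle 63 [0.6257 0.3043 0.1932] [0.5764 0.2938 0.1799] [0.6715 0.3101 0.2014]
ball 30 [ 0.4397 -0.3073  0.1496]
scene handle 98 [0.6295 0.3096 0.194 ] [0.58   0.2984 0.1753] [0.6758 0.3148 0.1991]
gate 169 [0.6275 0.1165 0.1611] [0.5605 0.0468 0.1012] [0.68   0.1291 0.1918]
tab 28 [0.6269 0.1162 0.1805] [0.6004 0.1026 0.1708] [0.6392 0.1213 0.1918]
ball 18 [ 0.4448 -0.3019  0.1491]
[318 162  43  43 221] [ 0.679 -0.385  0.094] min [ 0.53  -0.42  -0.004] max [ 0.69  -0.231  0.105]
[318 176  19  11 175] [ 0.623 -0.277  0.022] min [ 0.601 -0.315 -0.002] max [ 0.646 -0.24   0.032]
[336 193  17  11  85] [ 0.552 -0.347  0.023] min [ 0.532 -0.384 -0.001] max [ 0.573 -0.317  0.037]
[325 194  17  10  79] [ 0.547 -0.297  0.022] min [ 0.531 -0.335  0.003] max [ 0.57  -0.268  0.035]
```

View pics/t41.png

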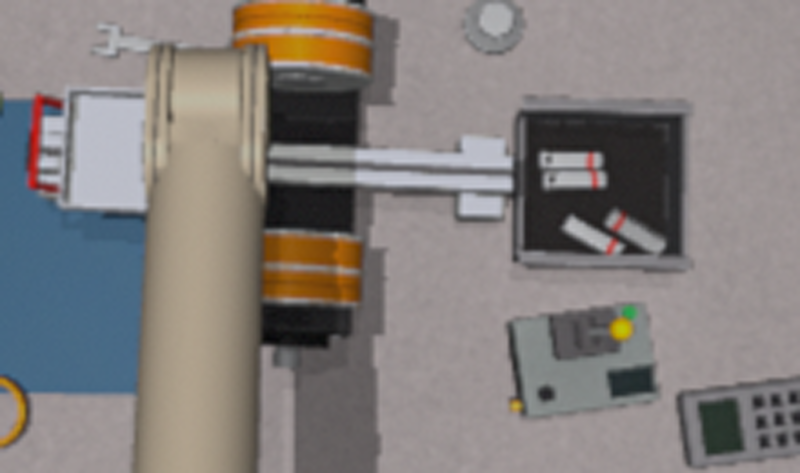

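View pics/sb2.png

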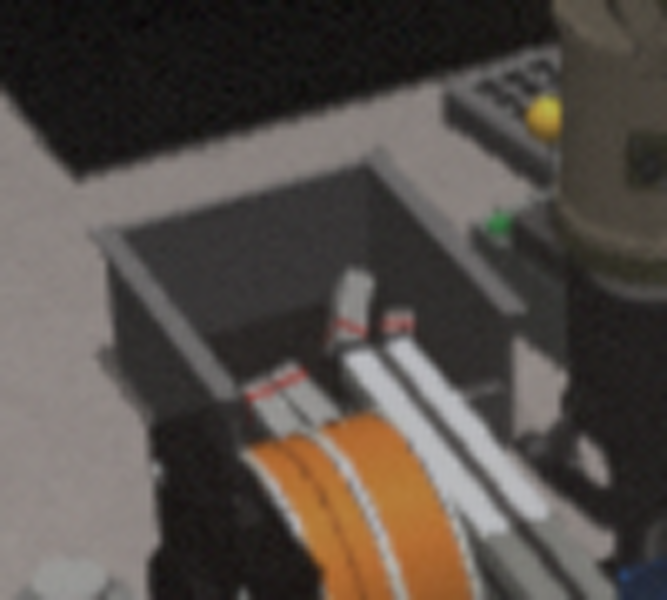

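View pics/tb2.png

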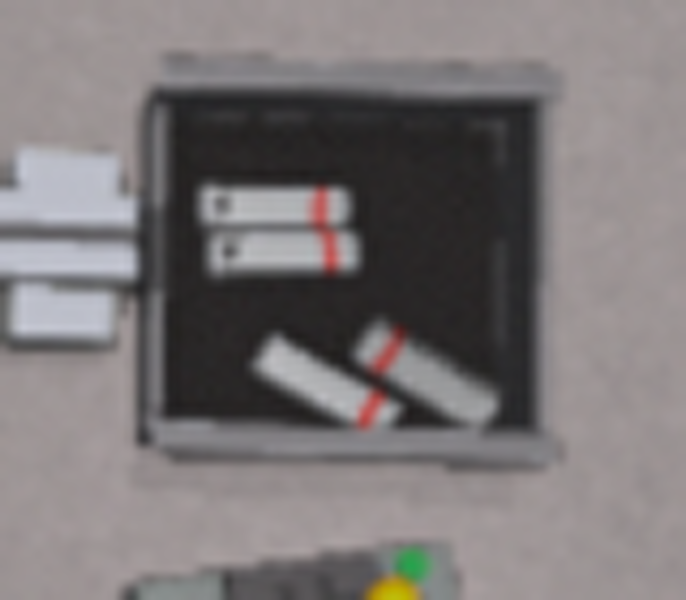

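All four bars lie in the bin. A last small push will confirm the carriage is at its stop.

Call:
arm_command(commands=[[[0,0.3,0,0,0,0],[0,0.4,0,0,0,0],[0,0.4,0,0,0,0]]])

```text
clock: 57.75
position: [0.6157, 0.1013, 0.1693]
ee_rot: [0.492, -0.508, 0.511, -0.489]
ft_force: [-1.3, -15.4, 1.2]
grip_width: 0.002
```

At the stop (15 N, no further movement). I'll back off, rise and verify.

Call:
arm_command(commands=[[[0,-1,0,0,0,0],[0,-3,0,0,0,0],[0,-4,2,0,0,0],[0,-4,6,0,0,0],[0,-4,10,0,0,0],[0,-4,15,0,0,0],[-4,-6,18,0,0,0],[-9,-8,18,0,0,0],[-14,-10,18,0,0,0],[-18,-12,18,0,0,0],[-18,-12,18,0,0,0]]])

```text
clock: 58.85
position: [0.4327, -0.0164, 0.3507]
ee_rot: [-0.489, 0.51, -0.508, 0.494]
ft_force: [0.3, 0.4, 0.2]
grip_width: -0.001
```

```bash
python3 g2.py; python3 binchk.py 3;  python3 - <<'E'
from h import *
c=manip.camera('top'); cv2.imwrite('pics/t42.png',cv2.resize(c['pixels'][110:270,110:390],(800,457),interpolation=cv2.INTER_CUBIC))
c=manip.camera('scene'); cv2.imwrite('pics/s42.png',cv2.resize(c['pixels'][60:334,120:452],(727,600),interpolation=cv2.INTER_CUBIC))
print(manip.get_obs()['position'],manip.get_obs()['ft_force'],manip.get_obs()['clock'])
E
```

```text
top handle 64 [0.6273 0.3038 0.1929] [0.5759 0.2917 0.1758] [0.6718 0.3109 0.2008]
gate 44 [0.6156 0.1112 0.1657] [0.555  0.1086 0.1348] [0.6776 0.1211 0.1939]
tab 13 [0.6139 0.1106 0.1868] [0.5987 0.11   0.1838] [0.6368 0.1142 0.1939]
ball 30 [ 0.4397 -0.3075  0.1487]
scene handle 96 [0.6297 0.3094 0.1939] [0.581  0.301  0.1791] [0.6778 0.3155 0.1984]
gate 84 [0.6302 0.1159 0.1644] [0.5621 0.1111 0.1394] [0.6807 0.1313 0.1912]
tab 21 [0.6233 0.1157 0.1876] [0.6039 0.1133 0.1705] [0.6365 0.1184 0.1912]
ball 23 [ 0.4424 -0.3022  0.1474]
[318 162  43  42 219] [ 0.678 -0.385  0.094] min [ 0.532 -0.42  -0.008] max [ 0.69  -0.23   0.104]
[318 177  19  10 174] [ 0.621 -0.277  0.021] min [ 0.601 -0.315 -0.001] max [ 0.641 -0.24   0.036]
[336 193  17  11  84] [ 0.552 -0.346  0.024] min [ 0.532 -0.384 -0.001] max [ 0.573 -0.317  0.034]
[325 194  17  10  77] [ 0.547 -0.297  0.022] min [ 0.531 -0.336  0.003] max [ 0.567 -0.27   0.032]
[ 0.43642258 -0.01316029  0.34901012] [0.03429454 0.59490086 0.14684533] 59.15
```

View pics/t42.png

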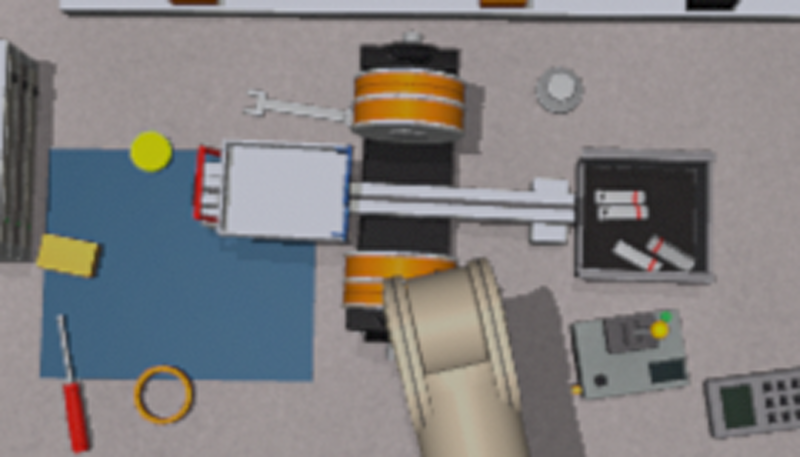

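View pics/s42.png

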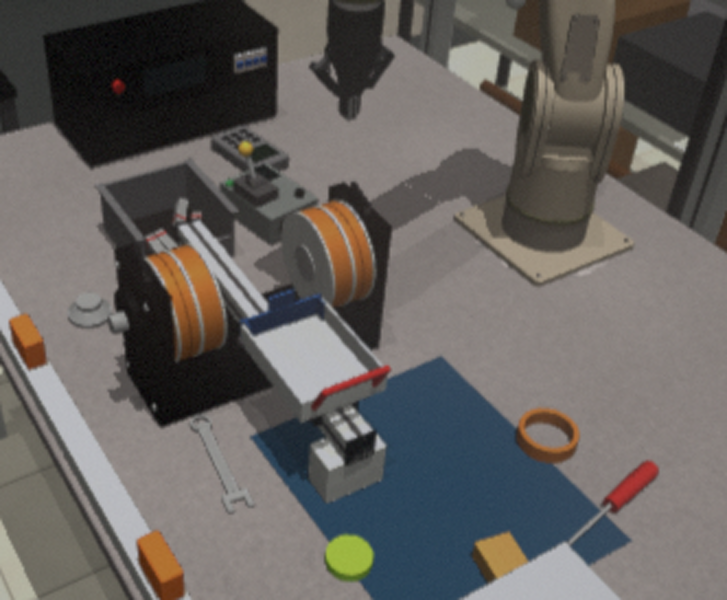

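```bash
python3 -c "
from workcell import manip
print(manip.hand_in())"
```

```text
the job is handed in; nothing more can be done
None
```

The job is done and handed in at about 59 s on the robot's clock. All four steel bars went through the coils and are now in the grey bin. The judge gives no verdict, so what follows is from my own last camera checks.

- **Sequence:** I loaded the bars, switched the coils on and pushed the carriage to the far stop with the gate shut. I then switched the coils off, lowered the gate flat with the pan level, tipped the pan to about 0.65 rad and let it back down.
- **Bars:** all four lie on the bin floor, with their tops at about 22 mm.
- **Pan and gate:** the pan is level and empty, with its handle at the starting height. The gate is upright, with the tab directly above the plate.
- **Carriage:** it is against the stop at the loading end; a last 15 N push did not move it.
- **Coils:** the toggle is back at its off position, within 3 mm of where it started.
- **Other things:** they look unmoved in the pictures; I did not measure them. The robot is clear of everything.

Three things went differently from plan, and none showed up as a problem in the last checks:
- One bar shifted inside the pan after I released it.
- Two bars changed position inside the bin after they dropped.
- The carriage crept about 2 cm toward the loading end while I swung the gate up. That left the gate roughly 0.5 rad open, so I finished shutting it by pushing from outside, which also drove the carriage home.

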